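# Take the depth of a blind bore with a depth gauge

## Robot

A 6-joint arm with a two-finger parallel gripper is mounted at the origin on a cart in front of the work surface, level with it; the furniture and walls round the work are solid. World frame = base frame: x ahead of the robot, y to its left, z up, the work surface at z = 0. Lengths are in m, angles in degrees, forces in N, time in s.
With the tool pointing down it reaches from about 0.4 to 0.825 m from the base axis. Payload 7 kg.
Tool frame: the origin (TCP) lies between the finger pads; the fingertips stand 11 mm ahead of it and the grasp point (between the pads) lies 8 mm behind it; z points along the fingers, y is the direction in which the jaws open and shut (so a half turn about z gives the same grasp; the last joint's range is limited). The gripper opens to 88 mm and grips with 3 to 60 N. Pads are 19 mm wide; open, the fingers measure 130 mm over their backs; the gripper's body (78 mm by 193 mm) begins 47 mm behind the grasp point.
Start: joints at [-59.467, 20.546, 0.682, 0, -70.136, -16.507], TCP at [0.164, -0.655, 0.238] pointing down, gripper open.
Joint ranges: [-176.03, 176.03], [-82.01, 121.73], [-58.28, 71.71], [-173.87, 95.51], [-174.79, -0.11], [-173.66, 173.66]. Speed limits (degrees/s): [136.94, 136.94, 172.46, 180, 180, 180].

## Interface

Orientations are given as [roll, pitch, yaw] about the fixed x, y, z axes, in that order (R = Rz(yaw) Ry(pitch) Rx(roll)).
In Python, from plant import r gives the robot as it stands.
- The arm moves only by the shell command python3 -m inch 'ROWS' [OPENING] [FORCE]. ROWS is JSON, a list of rows, each an object of numbers: "x", "y", "z": the shift along the tool's x, y, z as a fraction of full scale; "yaw": the turn about the tool's z as a fraction of full scale. In form: [{"x": .., "y": .., "z": .., "yaw": ..}, ...]. A call has 1 to 5 rows; each row shifts and turns the pose as measured when the row begins, along the tool's axes as they then stand; what a row does not reach is not made up. Full scale, the value 1, is 0.025 m for a shift and 4 degrees for a turn. A row lasts 1/12 s, in which the tool goes at most 41.7 mm and 7.16 degrees, less where a joint would pass 70% of its speed; a pose out of reach is approached as far as the arm can. A call with a number of a shift or a turn outside -1 to 1 is refused whole. A call with a gripper value outside its range is refused whole. OPENING is the opening, from -1 (shut) to 1 (fully open), set as the call begins (- or left out, the last holds). The fingers move at their own pace and stop on an object; FORCE is the grip in N (left out, the last holds). Time passes only in rows, so rows that do not move let the fingers close. It gives the time, the measured TCP pose, the force and the opening at its end, in the units of the state.
- r.get_state(): the state, without advancing time (a new reading comes with each control period).
- r.capture(name): name is "side" or "top" or "wrist"; returns (picture, depth): 480x640x3 uint8, red, green, blue; 480x640 float32, m along the optical axis (not along the pixel's ray), 0 where there is no reading.
- r.camera_info(name): a dict with "mtx" (3x3 intrinsics, pixels), "pose" (4x4, takes a point from camera to world coordinates). Camera axes: x right, y down, z forward; pixel columns grow to the right and rows downward; lengths in m; the calibration is good to about 2 mm. A picture is of the moment at which its call begins: read the wrist's pose just before it. camera_info takes no time and is no camera call; for the wrist camera it gives the pose at the moment of the call.
- r.close_job(): hands the job in, once; it reports no verdict.
The state is a dict: "time_s": time; "joints": joint angles; "qd": joint speeds; "joint_torque": joint torques, N m; "tcp_pos": TCP position; "eef_rot": TCP orientation; "contact_force": force on the tool from outside, world axes, zero at the start; "moment": the same for the moment, N m; "gripper_width": finger opening in m.
Only numpy, scipy, OpenCV 4.12 (cv2) and the standard library are available. Lean on these libraries where they do the work, as an engineer would, in place of code of your own. Each camera call takes 0.05 s, during which the arm holds its last target. There are 200 camera calls.

## Task

Lift the depth gauge out of its stand by the knob on its rod, set it over the narrow bore of the steel block so that its foot stands flat on the block's face, and slide the rod gently down through the foot until you feel it on the bottom of the bore. Hold it lightly pressed there for a good second, then let go and leave the gauge standing there, set, so that its scale can be read; do not shift the block or the things lying about.

Things in the scene. Friction and masses are not known exactly. Their poses are not given: they have to be found in the camera images.
- block: Dark steel block, 100 (its x) x 70 (its y) x 45 mm high, 2.3 kg, lying loose on the worktop; origin at the centre of its underside, z up. Its top has a narrow 10 mm blind bore (the one to measure), a wide 24 mm round seat only 6 mm deep 42 mm further along +x, and two 6 mm dowels sunk 1 mm below the face. The narrow bore has straight walls and a flat, solid floor.
- bore_mouth (a point): Centre of the mouth of the narrow 10 mm bore, level with the block's top face (45 mm above its underside). The bore is vertical; its depth is not known beforehand: somewhere between 19 and 31 mm.
- stand: Light wooden stand, 60 x 60 x 36 mm on a 74 mm square base, fixed to the worktop; origin at the centre of its underside. A 15 mm hole, 30 mm deep, down its middle takes the gauge's rod; the gauge's foot rests on its top.
- gauge: The depth gauge's foot: a bright steel bar, 26 (x) x 64 (y) x 9 mm, with a 21 mm round hub on it up to 26 mm above its face and a small thumbscrew reaching 22 mm out from the rod's axis on +x. Origin on the rod's axis in the foot's flat underside (the measuring face), z up. The whole gauge weighs about 0.19 kg.
- gauge_rod (a joint): How far the rod's tip stands out below the foot's face (m), 0 to 0.042; starts at 0.006 to 0.014. The rod slides in the foot with a steady drag of about 4 N and stays where it is left; on the bore's floor the resistance turns solid. Pressed too hard, the rod springs the foot off the face.
- rod_head (a point): Centre of the knurled round knob on the top of the rod, 18 mm in diameter and 24 mm tall: the place to grasp. It lies on the rod's axis, 114 mm above the rod's tip.
- rod_tip (a point): Flat end of the 8 mm round rod, on its axis; the last 3 mm taper to 4.4 mm.
- dividers: Spring dividers, 17 x 110 x 6 mm, lying loose near the front edge; a bystander.
- charcoal_block: Black charcoal block bound with wire, 50 x 75 x 25 mm, lying loose near the front edge; a bystander.
Things that resemble listed ones, but are neither listed nor needed, are in the scene too. What is shaped like the gauge but pink is not meant.

How it is judged:
By the outcome, as a careful person would: the job done as asked, in the order asked, and still so for the second after the job is handed in, with the robot touching nothing.
It also fails if it takes over 42 s, if anything falls off the work surface, if the arm or the gripper's body presses on something with over 40 N, if the wrist force passes 120 N, or if a joint passes its speed limit or range.

## Working session

There is one attempt and no reset: what is moved stays moved. The work goes in short steps, Python scripts to look and compute and a shell command to move; the robot and the scene stay as the last step left them, time stands still between calls to the robot, and variables do not carry over. Pictures are saved under pics/ and viewed, about 8 in all and at most 12, crops included, and the job is handed in when it is done.

```bash
ls; mkdir -p pics; cat > h.py <<'E'
import numpy as np, cv2
from plant import r
def cap(n,save=None):
    info=r.camera_info(n); im,d=r.capture(n)
    if save: cv2.imwrite('pics/'+save,im[:,:,::-1]); np.savez('pics/'+save+'.npz',im=im,d=d,mtx=info['mtx'],pose=info['pose'])
    return im,d,np.array(info['mtx']),np.array(info['pose'])
def pt(u,v,K,P,z):
    d=P[:3,:3]@np.linalg.solve(K,[u,v,1.]);o=P[:3,3];return o+d*(z-o[2])/d[2]
def dep(u,v,dd,K,P):
    return P[:3,:3]@(np.linalg.solve(K,[u,v,1.])*dd)+P[:3,3]
def load(s):
    z=np.load('pics/'+s+'.npz');return z['im'],z['d'],z['mtx'],z['pose']
E
python3 - <<'E'
from h import *
for n in('top','side'):
    im,d,K,P=cap(n,n+'1.png');print(n,K[0,0],P.round(3).tolist())
s=r.get_state();print(s)
E
```

```text
pics
top 513.6248553861248 [[0.018, -0.994, 0.106, 0.393], [-1.0, -0.02, -0.021, 0.052], [0.023, -0.106, -0.994, 0.938], [0.0, 0.0, 0.0, 1.0]]
side 491.4054551731801 [[-0.869, -0.295, 0.398, 0.141], [-0.495, 0.549, -0.673, 0.635], [-0.02, -0.782, -0.624, 0.659], [0.0, 0.0, 0.0, 1.0]]
{'time_s': 0.1, 'joints': array([-5.94670225e+01,  2.05889193e+01,  6.40449841e-01, -1.82802126e-02,
       -7.01375193e+01, -1.65085838e+01]), 'qd': array([-0.0020461 , -0.09383471,  0.18183076,  0.11168179,  0.03367034,
       -0.09124651]), 'joint_torque': array([-3.71267713e-03, -5.84160876e+01,  2.93748611e+01,  7.01564535e+00,
        1.01643149e-02, -7.41978715e-05]), 'tcp_pos': array([ 0.16347237, -0.65447293,  0.23670758]), 'eef_rot': array([ 1.79912672e+02, -7.95968890e-03, -1.65981824e+02]), 'contact_force': array([ 0.0567779, -1.1077097, -0.3540677]), 'moment': array([ 0.01485862, -0.00778385,  0.00874472]), 'gripper_width': 0.08750215878498453}
```

View pics/top1.png

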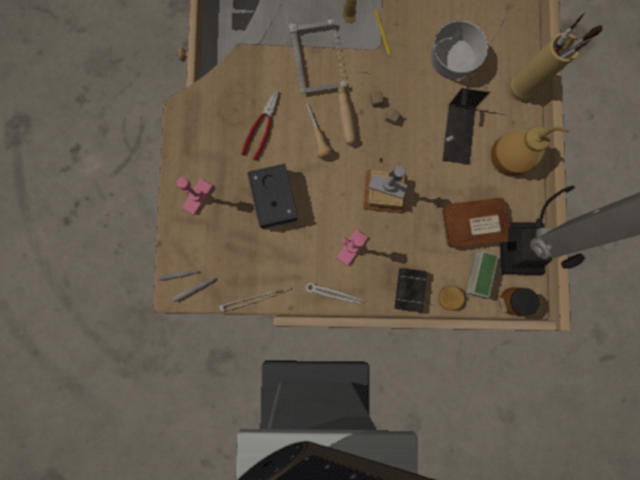

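View pics/side1.png

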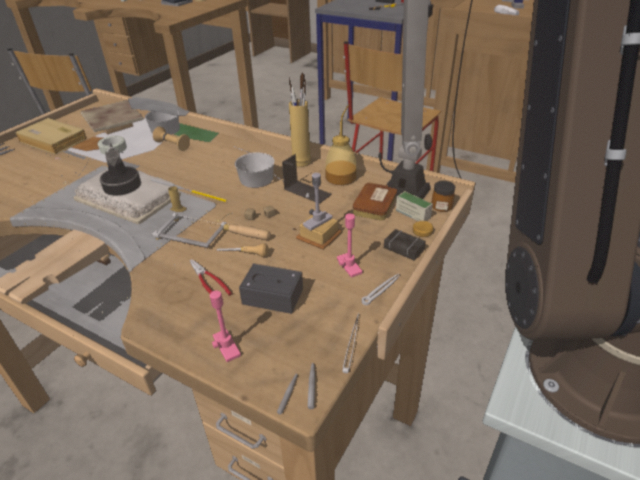

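```bash
python3 - <<'E'
from h import *
im,d,K,P=load('top1.png'); im2,d2,K2,P2=load('side1.png')
def X(d,K,P):
    v,u=np.mgrid[:480,:640];c=np.stack([(u-K[0,2])/K[0,0]*d,(v-K[1,2])/K[1,1]*d,d],-1);return c@P[:3,:3].T+P[:3,3]
A=X(d,K,P);B=X(d2,K2,P2)
for u,v in [(398,173),(388,185),(395,185),(268,177),(273,196),(540,245),(525,262),(560,240),(600,225),(635,213),(465,100),(520,150),(370,10),(460,35),(560,50),(183,184),(352,245)]: print('T',u,v,A[v,u].round(3),d[v,u].round(3))
for u,v in [(318,180),(318,215),(412,150),(412,100),(412,50),(412,5),(349,215),(216,300),(300,110),(340,130)]: print('S',u,v,B[v,u].round(3))
c1=cv2.resize(im[155:235,235:315],(400,400),interpolation=3);c2=cv2.resize(im[150:220,350:420],(400,400),interpolation=3)
c3=cv2.resize(im2[245:325,225:325],(400,200*400//250),interpolation=3)[:200*2];c4=cv2.resize(im2[160:260,260:360],(400,320),interpolation=3)
o=np.vstack([np.hstack([c1,c2])[:, :],np.hstack([c3,c4])]);o=cv2.resize(o,(666,600))
o=np.clip(o.astype(float)*1.6,0,255).astype(np.uint8)
cv2.imwrite('pics/c1.png',o[:,:,::-1])
# lamp obstacles: points with z>0.12 in the neighborhood
for nm,Y in(('T',A),('S',B)):
    m=(Y[...,2]>.15)&(Y[...,0]>.2)&(Y[...,0]<.9)&(abs(Y[...,1])<.6)
    q=Y[m];
    for yb in np.arange(-.6,.6,.05):
        s=q[(q[:,1]>=yb)&(q[:,1]<yb+.05)]
        if len(s)>3: print(nm,round(yb,2),len(s),s.min(0).round(2),s.max(0).round(2))
E
```

```text
T 398 173 [ 0.584 -0.096  0.153] 0.805
T 388 185 [ 0.585 -0.096  0.062] 0.895
T 395 185 [ 0.585 -0.108  0.062] 0.895
T 268 177 [0.6   0.115 0.038] 0.916
T 273 196 [0.564 0.105 0.044] 0.906
T 540 245 [ 0.476 -0.321  0.145] 0.806
T 525 262 [ 0.455 -0.335  0.058] 0.89
T 560 240 [ 0.479 -0.327  0.196] 0.756
T 600 225 [ 0.487 -0.325  0.302] 0.651
T 635 213 [ 0.491 -0.325  0.371] 0.583
T 465 100 [ 0.735 -0.228  0.078] 0.897
T 520 150 [ 0.646 -0.32   0.085] 0.883
T 370 10 [ 0.942 -0.07   0.   ] 0.994
T 460 35 [ 0.89  -0.242  0.012] 0.981
T 560 50 [ 0.808 -0.374  0.125] 0.862
T 183 184 [0.565 0.244 0.127] 0.821
T 352 245 [ 0.48  -0.035  0.05 ] 0.895
S 318 180 [ 0.582 -0.093  0.144]
S 318 215 [ 0.584 -0.091  0.059]
S 412 150 [ 0.47  -0.319  0.133]
S 412 100 [ 0.484 -0.326  0.244]
S 412 50 [ 0.493 -0.322  0.347]
S 412 5 [ 0.501 -0.323  0.429]
S 349 215 [ 0.483 -0.038  0.126]
S 216 300 [0.564 0.254 0.12 ]
S 300 110 [ 0.779 -0.342  0.157]
S 340 130 [ 0.662 -0.335  0.132]
T -0.4 861 [ 0.45 -0.38  0.15] [ 0.82 -0.35  0.34]
T -0.35 3743 [ 0.46 -0.35  0.15] [ 0.81 -0.32  0.39]
T -0.15 42 [ 0.58 -0.11  0.15] [ 0.6  -0.1   0.16]
T -0.1 145 [ 0.24 -0.1   0.15] [ 0.6  -0.05  0.5 ]
T -0.05 1204 [ 0.21 -0.05  0.3 ] [ 0.24 -0.    0.48]
T 0.0 493 [0.2  0.   0.26] [0.21 0.02 0.4 ]
T 0.05 1206 [0.39 0.05 0.94] [0.39 0.05 0.94]
S -0.4 400 [ 0.45 -0.38  0.15] [ 0.82 -0.35  0.43]
S -0.35 3295 [ 0.46 -0.35  0.15] [ 0.81 -0.31  0.44]
S -0.15 12 [ 0.58 -0.11  0.15] [ 0.59 -0.1   0.15]
S -0.1 131 [ 0.24 -0.1   0.15] [ 0.6  -0.05  0.51]
S -0.05 1952 [ 0.21 -0.05  0.31] [ 0.24 -0.    0.53]
S 0.0 1611 [0.2  0.   0.25] [0.21 0.02 0.53]
```

View pics/c1.png

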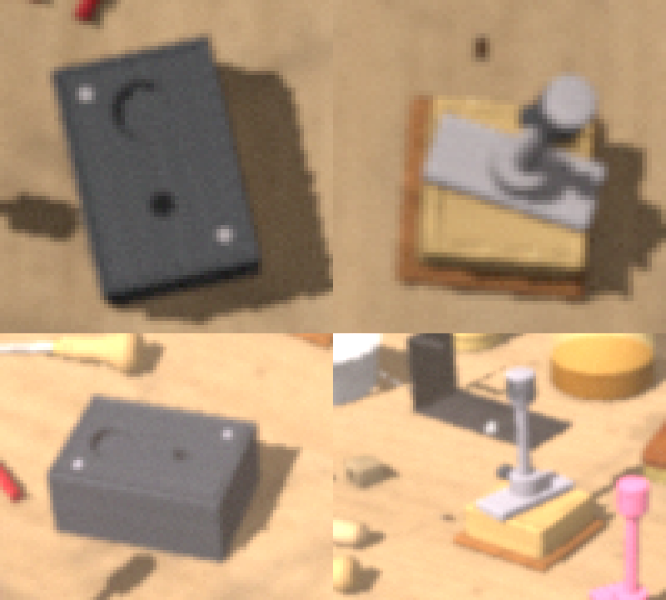

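The silver gauge on the wooden stand (top 388,185) is the target. The two pink ones (195,192 and 352,245) are decoys. The narrow bore is at top (274,204) and the wide seat at (267,181). The lamp post at about (0.48,-0.32) lies between the arm and the work, so I'll retract first and pass inside it.

```bash
python3 -m inch '[{"y":1},{"y":1},{"y":1},{"y":1},{"y":1}]' 0 20; python3 -m inch '[{"y":1,"yaw":0},{"y":1},{"y":1},{"y":0.6},{"yaw":1}]'
```

```text
validation failed for argument at $[0]...
validation failed for argument at $[0]...
```

```bash
python3 - <<'E'
from h import *
im,d,K,P=load('top1.png'); im2,d2,K2,P2=load('side1.png')
print('bore',[pt(273.9,204,K,P,.045).round(4)])
g=cv2.cvtColor(im,cv2.COLOR_RGB2GRAY)
def blob(g,u0,u1,v0,v1,th,bright=False):
    c=cv2.resize(g[v0:v1,u0:u1],None,fx=8,fy=8,interpolation=2)
    m=(c>th if bright else c<th).astype(np.uint8)
    n,l,s,ce=cv2.connectedComponentsWithStats(m)
    return [((ce[i]+.5)/8-.5+[u0,v0]).round(2).tolist()+[int(s[i,4])/64] for i in range(1,n) if s[i,4]>100]
print(g[198:211,267:282])
for th in (28,34,40):print(th,blob(g,268,280,198,210,th))
# pooling dowels
print('dow',blob(g,248,262,165,185,100,True),blob(g,282,295,203,218,100,True))
g2=cv2.cvtColor(im2,cv2.COLOR_RGB2GRAY);print(g2[272:290,262:280])
# knob from depth in top
v,u=np.mgrid[:480,:640];c=np.stack([(u-K[0,2])/K[0,0]*d,(v-K[1,2])/K[1,1]*d,d],-1);A=c@P[:3,:3].T+P[:3,3]
m=(A[...,2]>.146)&(A[...,2]<.165)&(abs(A[...,0]-.585)<.04)&(abs(A[...,1]+.1)<.05)
q=A[m];print('knob',m.sum(),np.median(q,0),q.min(0),q.max(0))
E
```

```text
bore [array([0.5498, 0.1028, 0.045 ])]
[[54 55 53 52 52 52 53 55 54 53 51 52 52 54 56]
 [53 51 52 51 54 52 53 54 54 54 53 52 53 53 53]
 [53 54 52 52 52 49 48 48 50 54 53 54 53 53 53]
 [55 53 52 51 47 40 37 37 40 47 55 52 53 52 52]
 [52 53 50 50 40 33 26 24 30 42 47 52 51 53 53]
 [55 54 52 46 35 27 22 22 26 38 52 53 54 51 54]
 [52 54 54 47 34 24 23 22 25 32 44 52 52 49 52]
 [54 52 54 47 41 30 28 24 33 41 48 55 55 51 53]
 [53 53 54 52 47 37 37 34 39 49 51 53 50 52 51]
 [54 54 54 54 52 50 47 46 49 51 55 53 55 55 53]
 [54 55 54 53 51 54 53 55 52 54 55 55 52 52 52]
 [53 54 54 52 53 54 52 54 53 53 56 55 54 55 51]
 [54 55 55 53 51 51 53 53 53 53 54 55 52 54 51]]
28 [[273.54, 203.51, 10.359375]]
34 [[273.5, 203.57, 17.90625]]
40 [[273.47, 203.58, 25.6875]]
dow [[259.21, 165.73, 9.765625], [255.09, 177.14, 3.1875]] [[288.39, 210.89, 3.390625]]
[[81 80 82 79 81 80 81 79 82 80 79 83 80 80 80 79 81 80]
 [81 79 81 79 80 82 79 81 80 82 81 79 79 79 81 80 80 79]
 [78 77 80 82 81 78 81 81 80 80 81 79 79 79 81 80 81 81]
 [77 74 78 80 80 76 80 79 78 77 78 79 79 81 79 80 80 78]
 [78 78 76 78 82 80 79 79
[... 196 characters left out ...]
75 76]
 [80 79 78 79 78 78 79 81 78 77 78 76 79 79 76 68 66 67]
 [80 78 80 80 79 78 79 80 78 78 77 78 80 79 76 67 60 65]
 [80 79 79 80 79 78 77 79 80 79 78 79 78 80 77 71 67 65]
 [79 79 79 79 80 81 80 81 78 80 81 78 80 78 79 76 74 75]
 [79 80 81 81 79 82 81 81 80 81 78 80 79 79 79 79 79 80]
 [79 78 78 80 80 78 79 78 78 80 79 81 79 81 80 80 79 78]
 [82 80 80 81 79 79 81 81 80 79 79 79 77 80 80 80 78 79]
 [79 81 80 79 82 80 82 81 78 79 78 80 80 79 80 79 81 79]
 [80 81 80 79 80 80 79 79 81 80 80 82 81 81 79 81 81 80]
 [79 78 79 78 78 79 81 80 81 79 78 81 81 81 83 82 81 82]]
knob 115 [ 0.5866067  -0.09757729  0.15364274] [ 0.57859528 -0.10727085  0.14745377] [ 0.5959699  -0.08989991  0.15718017]
```

```bash
python3 -m inch '[{"x":0,"y":1,"z":0,"yaw":0},{"x":0,"y":1,"z":0,"yaw":0},{"x":0,"y":1,"z":0,"yaw":0},{"x":0,"y":1,"z":0,"yaw":0},{"x":0,"y":1,"z":0,"yaw":0}]' 0 20; python3 -m inch '[{"x":0,"y":1,"z":0,"yaw":0},{"x":0,"y":1,"z":0,"yaw":0},{"x":0,"y":1,"z":0,"yaw":0},{"x":0,"y":0.5,"z":0,"yaw":1},{"x":0,"y":0,"z":0,"yaw":1}]'
```

```text
time_s: 0.52
tcp_pos: [0.1322, -0.531, 0.2312]
eef_rot: [179.5, -0.1, -166.1]
contact_force: [1.0, 0.1, -0.0]
gripper_width: 0.0595
time_s: 0.93
tcp_pos: [0.1074, -0.4365, 0.2302]
eef_rot: [179.3, -0.2, -174.2]
contact_force: [-0.7, -0.3, -0.5]
gripper_width: 0.0441
```

```bash
python3 -m inch '[{"x":-0.88,"y":0.47,"z":-0.1,"yaw":1},{"x":-0.84,"y":0.53,"z":-0.1,"yaw":1},{"x":-0.8,"y":0.59,"z":-0.1,"yaw":1},{"x":-0.76,"y":0.65,"z":-0.1,"yaw":1},{"x":-0.71,"y":0.7,"z":-0.1,"yaw":1}]'; python3 -m inch '[{"x":-0.67,"y":0.74,"z":-0.1,"yaw":1},{"x":-0.6,"y":0.79,"z":-0.1,"yaw":1},{"x":-0.55,"y":0.83,"z":-0.1,"yaw":1},{"x":-0.5,"y":0.87,"z":-0.1,"yaw":1},{"x":-0.4,"y":0.92,"z":-0.1,"yaw":1}]'
```

```text
time_s: 1.35
tcp_pos: [0.2099, -0.3639, 0.2425]
eef_rot: [179.3, -0.5, 164.4]
contact_force: [-0.4, -0.3, 0.3]
gripper_width: 0.0437
time_s: 1.77
tcp_pos: [0.3184, -0.2915, 0.2556]
eef_rot: [179.5, -0.8, 143.3]
contact_force: [0.7, 0.2, 0.0]
gripper_width: 0.0434
```

```bash
python3 -m inch '[{"x":0,"y":1,"z":0,"yaw":0},{"x":0,"y":1,"z":0,"yaw":0},{"x":0,"y":1,"z":0,"yaw":0},{"x":0,"y":1,"z":0,"yaw":0},{"x":0,"y":1,"z":0,"yaw":0}]'; python3 -m inch '[{"x":-0.5,"y":0.85,"z":0,"yaw":0},{"x":-0.5,"y":0.85,"z":0,"yaw":0},{"x":-0.5,"y":0.85,"z":0,"yaw":0},{"x":-0.4,"y":0.7,"z":0,"yaw":0},{"x":0,"y":0,"z":0,"yaw":0}]'; python3 - <<'E'
from h import *
im,d,K,P=cap('wrist','w1.png');print(P.round(3).tolist(),K[0,0]);s=r.get_state();print(s['tcp_pos'],s['eef_rot'])
Pi=np.linalg.inv(P)
for p in([.587,-.098,.153],[.5506,.1035,.045]):
    c=Pi[:3,:3]@p+Pi[:3,3];c=K@c;print(c[:2]/c[2],c[2])
E
```

```text
time_s: 2.18
tcp_pos: [0.3971, -0.1863, 0.2563]
eef_rot: [179.5, -0.8, 143.0]
contact_force: [0.9, -1.0, 0.6]
gripper_width: 0.0438
time_s: 2.6
tcp_pos: [0.4885, -0.1434, 0.2556]
eef_rot: [179.5, -0.8, 143.2]
contact_force: [0.7, 0.1, -0.0]
gripper_width: 0.0438
[[0.598, 0.774, 0.206, 0.435], [0.801, -0.581, -0.143, -0.103], [0.009, 0.251, -0.968, 0.404], [0.0, 0.0, 0.0, 1.0]] 345.66997727462007
[ 0.4871236  -0.14386713  0.25539084] [179.5195423   -0.89888107 143.22077367]
[433.96739259 305.27207701] 0.2739060818235499
[550.57374779 118.05282325] 0.3421770249747622
```

View pics/w1.png

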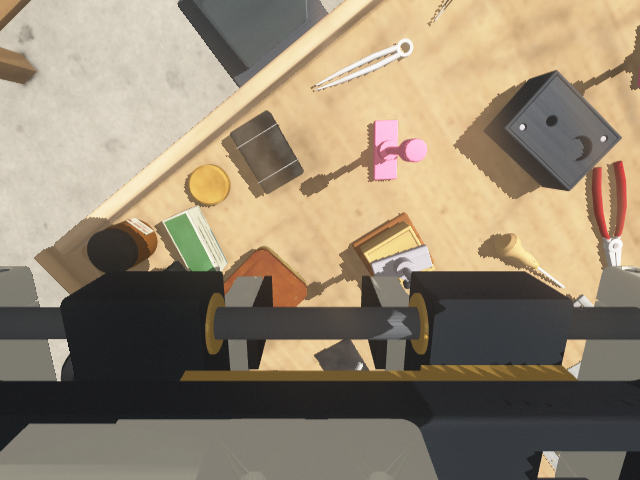

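```bash
python3 -m inch '[{"x":-0.53,"y":0.96,"z":0.1,"yaw":0},{"x":-0.53,"y":0.96,"z":0.1,"yaw":0},{"x":-0.53,"y":0.96,"z":0.2,"yaw":0},{"x":-0.3,"y":0.5,"z":0.2,"yaw":0},{"x":0,"y":0,"z":0.1,"yaw":0}]'; python3 - <<'E'
from h import *
s=r.get_state();p=s['tcp_pos'];a=np.radians(s['eef_rot'][2]);e=np.array([.587,-.099,.133])-p
print(p,s['eef_rot'],'rows needed x,y,z:',(e[0]*np.cos(a)+e[1]*np.sin(a))/.025,(e[0]*np.sin(a)-e[1]*np.cos(a))/.025,-e[2]/.025)
im,d,K,P=load('w1.png');g=cv2.cvtColor(im,cv2.COLOR_RGB2GRAY)
c=g[108:134,540:566];m=(c<35).astype(np.uint8);n,l,st,ce=cv2.connectedComponentsWithStats(m)
for i in range(1,n):
  if st[i,4]>10: print(ce[i]+[540,108],st[i,4],pt(*(ce[i]+[540,108]),K,P,.045))
for nm,u0,v0,u1,v1 in(('d',515,120,530,134),('d',595,132,610,146)):
  c=g[v0:v1,u0:u1];m=(c>150).astype(np.uint8);M=cv2.moments(m,True)
  if M['m00']: q=(M['m10']/M['m00']+u0,M['m01']/M['m00']+v0);print(nm,q,pt(*q,K,P,.044))
E
```

```text
time_s: 3.07
tcp_pos: [0.5751, -0.104, 0.2372]
eef_rot: [179.5, -1.0, 143.1]
contact_force: [-0.1, -0.6, -0.4]
gripper_width: 0.0437
[ 0.57513328 -0.10395238  0.23722856] [179.53048558  -0.96816457 143.12954831] rows needed x,y,z: -0.2608738194984981 0.44328002164163005 4.169142498234324
d (521.7407407407408, 126.66666666666667) [0.54096786 0.07711647 0.044     ]
d (602.6923076923077, 138.46153846153845) [0.6001235  0.13746062 0.044     ]
```

```bash
python3 -m inch '[{"x":-0.26,"y":0.44,"z":0.3,"yaw":0},{"x":0,"y":0,"z":1,"yaw":0},{"x":0,"y":0,"z":0.6,"yaw":0},{"x":0,"y":0,"z":0,"yaw":0}]'; python3 - <<'E'
from h import *
s=r.get_state();p=s['tcp_pos'];a=np.radians(s['eef_rot'][2]);e=np.array([.587,-.099,.133])-p
print(p,s['eef_rot'],'rows needed x,y,z:',(e[0]*np.cos(a)+e[1]*np.sin(a))/.025,(e[0]*np.sin(a)-e[1]*np.cos(a))/.025,-e[2]/.025)
im,d,K,P=cap('side','s2.png')
Pi=np.linalg.inv(P);c=K@(Pi[:3,:3]@[.587,-.099,.141]+Pi[:3,3]);print(c[:2]/c[2])
cv2.imwrite('pics/s2c.png',cv2.resize(im[90:270,230:410,::-1],(600,600),interpolation=2))
E
```

```text
time_s: 3.4
tcp_pos: [0.5839, -0.0995, 0.1874]
eef_rot: [179.6, -1.1, 143.1]
contact_force: [-0.3, 0.2, 0.5]
gripper_width: 0.0444
[ 0.5839124  -0.09950721  0.18744465] [179.5828248   -1.06885317 143.07352233] rows needed x,y,z: -0.08654088723901089 0.09041858281853396 2.177786123969639
[317.43579845 179.45395183]
```

View pics/s2c.png

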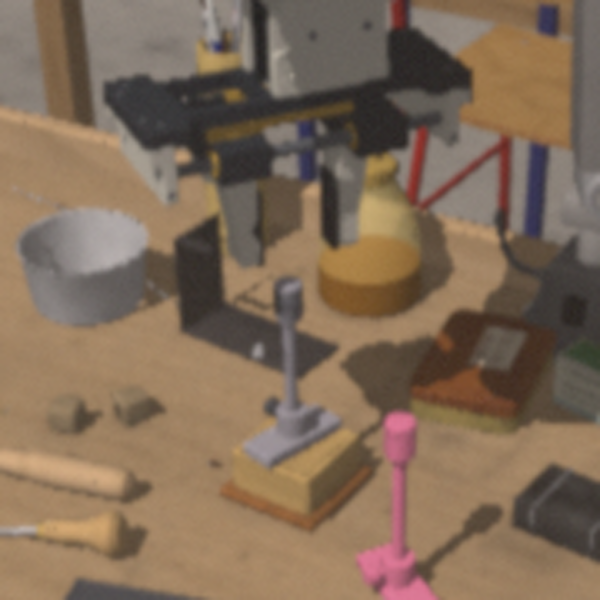

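```bash
python3 -m inch '[{"x":-0.1,"y":0.09,"z":0.8,"yaw":0},{"x":0,"y":0,"z":0.8,"yaw":0},{"x":0,"y":0,"z":0.4,"yaw":0},{"x":0,"y":0,"z":0,"yaw":0}]'; python3 - <<'E'
from h import *
s=r.get_state();p=s['tcp_pos'];a=np.radians(s['eef_rot'][2]);e=np.array([.587,-.099,.133])-p
print(p,s['eef_rot'],s['contact_force'],'rows needed x,y,z:',(e[0]*np.cos(a)+e[1]*np.sin(a))/.025,(e[0]*np.sin(a)-e[1]*np.cos(a))/.025,-e[2]/.025)
E
```

```text
time_s: 3.78
tcp_pos: [0.5871, -0.1005, 0.1428]
eef_rot: [179.4, -0.7, 143.0]
contact_force: [0.4, -0.2, -0.2]
gripper_width: 0.0439
[ 0.58711457 -0.10048522  0.14279926] [179.38508276  -0.73641625 143.03871172] [ 0.37952971 -0.17854139 -0.17205741] rows needed x,y,z: 0.03938268037214136 0.04471460198340764 0.3919702762278665
```

```bash
python3 -m inch '[{"x":0.04,"y":0.04,"z":0.4,"yaw":0},{"x":0,"y":0,"z":0,"yaw":0}]'; python3 -m inch '[{"x":0,"y":0,"z":0,"yaw":0},{"x":0,"y":0,"z":0,"yaw":0},{"x":0,"y":0,"z":0,"yaw":0},{"x":0,"y":0,"z":0,"yaw":0},{"x":0,"y":0,"z":0,"yaw":0}]' -1 30;python3 -m inch '[{"x":0,"y":0,"z":0,"yaw":0},{"x":0,"y":0,"z":0,"yaw":0}]'
```

```text
time_s: 3.95
tcp_pos: [0.5871, -0.0993, 0.1342]
eef_rot: [179.3, -0.6, 143.0]
contact_force: [0.0, -0.8, -0.9]
gripper_width: 0.044
time_s: 4.37
tcp_pos: [0.5888, -0.0994, 0.1377]
eef_rot: [179.2, -0.4, 143.1]
contact_force: [0.1, -0.1, -0.9]
gripper_width: 0.0175
time_s: 4.53
tcp_pos: [0.5886, -0.0993, 0.1378]
eef_rot: [179.2, -0.4, 143.1]
contact_force: [-0.4, 0.0, -1.8]
gripper_width: 0.017
```

```bash
python3 -m inch '[{"x":0,"y":0,"z":-0.4,"yaw":0},{"x":0,"y":0,"z":-0.6,"yaw":0},{"x":0,"y":0,"z":-0.6,"yaw":0},{"x":0,"y":0,"z":-0.5,"yaw":0},{"x":0,"y":0,"z":0,"yaw":0}]'; python3 -m inch '[{"x":0,"y":0,"z":0,"yaw":0},{"x":0,"y":0,"z":0,"yaw":0}]'; python3 - <<'E'
from h import *
print(r.get_state()['contact_force'])
im,d,K,P=cap('wrist','w3.png');im2=cap('side','s3.png')[0]
o=np.hstack([cv2.resize(im[60:300,280:640],(450,300)),cv2.resize(im2[140:300,210:370],(300,300))])
cv2.imwrite('pics/w3c.png',o[:,:,::-1])
E
```

```text
time_s: 4.95
tcp_pos: [0.5871, -0.1003, 0.1928]
eef_rot: [179.3, -0.6, 143.1]
contact_force: [0.9, -0.3, -1.8]
gripper_width: 0.0172
time_s: 5.12
tcp_pos: [0.5872, -0.1002, 0.1934]
eef_rot: [179.3, -0.6, 143.0]
contact_force: [-0.2, -0.1, -2.3]
gripper_width: 0.0169
[-0.23628143 -0.05608684 -2.27193966]
```

View pics/w3c.png

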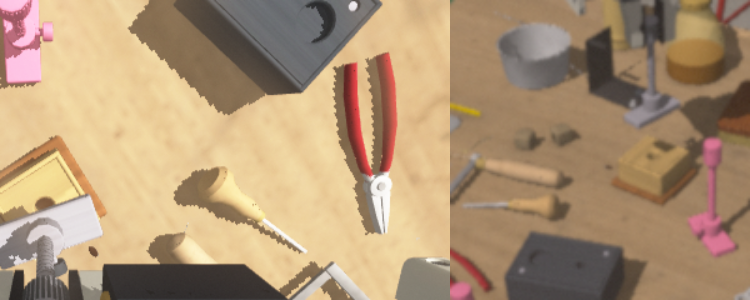

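```bash
python3 -m inch '[{"x":0.5,"y":0.45,"z":0,"yaw":-0.9},{"x":0.7,"y":0.72,"z":0,"yaw":-0.9},{"x":0.64,"y":0.77,"z":0,"yaw":-0.9},{"x":0.58,"y":0.81,"z":0,"yaw":-0.9},{"x":0.53,"y":0.85,"z":0,"yaw":-0.9}]'; python3 -m inch '[{"x":0.45,"y":0.88,"z":0,"yaw":-0.9},{"x":0.4,"y":0.9,"z":0,"yaw":-0.9},{"x":0.3,"y":0.7,"z":0,"yaw":-0.8},{"x":0,"y":0,"z":0,"yaw":0},{"x":0,"y":0,"z":0,"yaw":0}]'
```

```text
time_s: 5.63
tcp_pos: [0.5636, 0.014, 0.1896]
eef_rot: [179.4, -0.8, 161.3]
contact_force: [0.1, -0.2, -1.5]
gripper_width: 0.0173
time_s: 6.05
tcp_pos: [0.5486, 0.0883, 0.1868]
eef_rot: [179.4, -1.0, 172.6]
contact_force: [0.1, -0.2, -2.3]
gripper_width: 0.0171
```

```bash
python3 - <<'E'
from h import *
im,d,K,P=cap('wrist','w4.png');im2,d2,K2,P2=cap('side','s4.png');im3,d3,K3,P3=cap('top','t4.png')
Pi=np.linalg.inv(P);
for p in([.5506,.1035,.045],[.5486,.0883,.075]):
  c=K@(Pi[:3,:3]@p+Pi[:3,3]);print(c[:2]/c[2])
o=np.hstack([cv2.resize(im[100:340,200:440],(400,400)),cv2.resize(im2[220:320,220:320],(400,400),interpolation=2)])
cv2.imwrite('pics/w4c.png',np.clip(o[:,:,::-1]*1.3,0,255))
E
```

```text
[332.23968168 230.6786561 ]
[314.65700437 239.29458382][ WARN:0@10.273] global loadsave.cpp:1063 imwrite_ Unsupported depth image for selected encoder is fallbacked to CV_8U.
```

View pics/w4c.png

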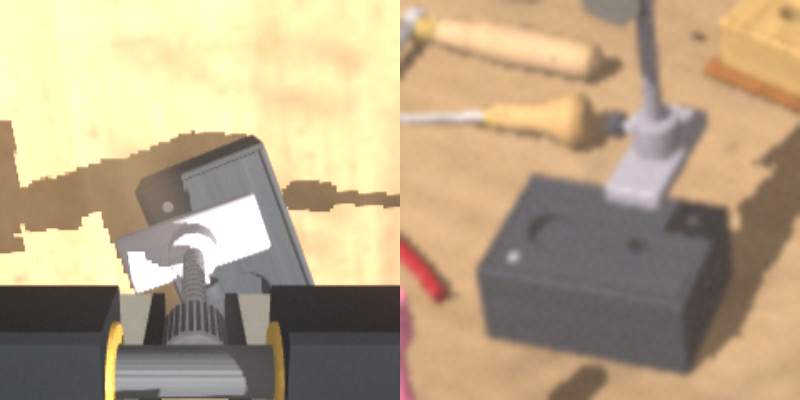

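```bash
python3 - <<'E'
from h import *
im,d,K,P=load('w1.png');g=cv2.cvtColor(im,cv2.COLOR_RGB2GRAY)
print(g[112:129:1,543:562])
imt,dt,Kt,Pt=load('top1.png')
for q,z in(((288.39,210.89),.044),((255.09,177.14),.044),((273.5,203.57),.045)):print('top',q,pt(*q,Kt,Pt,z).round(4))
im,d,K,P=load('w4.png');g=cv2.cvtColor(im,cv2.COLOR_RGB2GRAY)
m=np.zeros_like(g)
for v in range(200,290):
  for u in range(260,375):
    if d[v,u]>0:
      z=dep(u,v,d[v,u],K,P)[2]
      m[v,u]=255*(abs(z-.093)<.006)
M=[dep(u,v,d[v,u],K,P) for v,u in np.argwhere(m>0)];print('foot top z',np.median(np.array(M)[:,2]),len(M))
cs=cv2.findContours(m,0,2)[0];c=max(cs,key=cv2.contourArea);h=cv2.convexHull(c)
rc=cv2.minAreaRect(h);print(rc);ap=cv2.approxPolyDP(h,3,True)[:,0];print(ap.tolist())
zt=np.median(np.array(M)[:,2])
q=np.array([pt(*p,K,P,zt)[:2] for p in h[:,0].astype(float)]).astype(np.float32);rr=cv2.minAreaRect(q*1000);print('world rect mm',rr)
s=np.linalg.inv(P)
E
```

```text
[[106 105 104 103 105 107 108 108 104 105 106 109 108 108 110 109 110 109
  108]
 [108 105 103 103 104 105 107 108 105 104 103 105 106 107 107 109 109 109
  109]
 [110 107 106 103 103 104 106 106 103  98  95 101 107 104 109 109 109 110
  110]
 [110 109 109 105 103 101  97  85  73  72  70  69  79 104 106 108 108 110
  110]
 [112 109 108 108 106  90  67  55  49  50  51  57  61  85 105 105 108 107
  109]
 [112 110 109 111  95  62  48  47  47  45  46  47  53  61  86 105 105 108
  107]
 [111 111 110 106  65  49  45  45  45  46  45  44  49  57  78 104 106 106
  106]
 [110 109 111  87  49  47  47  47  46  45  44  45  45  57  69 103 103 104
  105]
 [107 110 111  70  46  46  48  47  45  46  46  46  46  57  68 104 105 104
  106]
 [107 108 110  55  46  47  47  46  46  47  46  46  47  58  75 106 105 104
  105]
 [107 108 108  55  47  47  46  46  47  46  47  46  55  63  86 107 108 105
  103]
 [107 108 108  73  47  47  47  47  49  46  46  47  63  71 100 105 106 107
  105]
 [107 108 108  93  47  47  47  46  47  47  48  63  70  91 102 102 103 107
  107]
 [106 106 109 108  84  55  48  48  49  56  70  80  92 102 103 104 101 104
  107]
 [104 107 107 108 104  94  87  82  82  88  91  98 106 104 104 101 105 103
  106]
 [103 103 103 106 108 106 104 103 103 106 107 108 108 108 104 103 101 106
  104]
 [104 104 104 105 106 108 107 108 108 108 110 112 106 106 106 105 104 105
  104]]
top (288.39, 210.89) [0.5383 0.0771 0.044 ]
top (255.09, 177.14) [0.5974 0.1374 0.044 ]
top (273.5, 203.57) [0.5506 0.1035 0.045 ]
foot top z 0.09455252580809664 2393
((315.4120178222656, 245.1057891845703), (36.1497688293457, 88.20354461669922), 70.70995330810547)
[[351, 215], [361, 248], [280, 273], [269, 246], [271, 242]]
world rect mm ((548.1483154296875, 88.71551513671875), (26.892515182495117, 63.394283294677734), 12.193746566772461)
```

```bash
python3 - <<'E'
from h import *
im,d,K,P=load('w1.png');print('bore w1',pt(551.7,120.5,K,P,.045))
im,d,K,P=load('w4.png');g=cv2.cvtColor(im,cv2.COLOR_RGB2GRAY)
c=g[215:234,290:312];m=(c>np.median(c)+40).astype(np.uint8);n,l,s,ce=cv2.connectedComponentsWithStats(m)
for i in range(1,n):q=ce[i]+[290,215];print(q,s[i,4],pt(*q,K,P,.044))
v,u=np.mgrid[:480,:640];A=np.stack([(u-K[0,2])/K[0,0]*d,(v-K[1,2])/K[1,1]*d,d],-1)@P[:3,:3].T+P[:3,3]
for nm,src in(('w4',A),):
  mm=(abs(A[...,2]-.045)<.004)&(d>0)&(abs(A[...,0]-.57)<.1)&(abs(A[...,1]-.1)<.1)
  q=A[mm];print(len(q),np.median(q[:,2]));print(cv2.minAreaRect((q[:,:2]*1000).astype(np.float32)))
# same from w1
im,d,K,P=load('w1.png')
A=np.stack([(u-K[0,2])/K[0,0]*d,(v-K[1,2])/K[1,1]*d,d],-1)@P[:3,:3].T+P[:3,3]
mm=(abs(A[...,2]-.045)<.004)&(d>0)&(abs(A[...,0]-.57)<.1)&(abs(A[...,1]-.1)<.1)
q=A[mm];print(len(q),np.median(q[:,2]),cv2.minAreaRect((q[:,:2]*1000).astype(np.float32)))
E
```

```text
bore w1 [0.55334675 0.10334021 0.045     ]
[308.04347826 232.        ] 23 [0.54926182 0.08260938 0.044     ]
3708 0.04542645496574485
((561.8677368164062, 104.71285247802734), (82.2657470703125, 70.16102600097656), 14.2147798538208)
7029 0.04547541288877449 ((569.926025390625, 106.84417724609375), (101.04161834716797, 71.14839935302734), 14.311236381530762)
```

```bash
python3 - <<'E'
from h import *
im,d,K,P=load('w4.png');g=cv2.cvtColor(im,cv2.COLOR_RGB2GRAY)
print(pt(300.8,224.2,K,P,.044)); print(g[216:232,292:310])
v,u=np.mgrid[:480,:640]
for n in('w1.png','w4.png','top1.png','t4.png'):
  im,d,K,P=load(n)
  A=np.stack([(u-K[0,2])/K[0,0]*d,(v-K[1,2])/K[1,1]*d,d],-1)@P[:3,:3].T+P[:3,3]
  mm=(abs(A[...,2]-.045)<.005)&(d>0)&(abs(A[...,0]-.57)<.1)&(abs(A[...,1]-.1)<.1)
  q=A[mm][:,:2]*1000;t=np.radians(14.);e=np.array([np.cos(t),np.sin(t)]);f=np.array([-e[1],e[0]])
  print(n,len(q),(q@e).min().round(1),(q@e).max().round(1),(q@f).min().round(1),(q@f).max().round(1), cv2.minAreaRect(q.astype(np.float32))[2])
b=np.array([553.3,103.3]);print(b@e,b@f)
E
```

```text
[0.54161843 0.07735527 0.044     ]
[[ 88  92  89  89  88  86  87  84  86  85  83  83  78  80  79  79  74  75]
 [ 91  89  90  89  88  87  86  87  83  82  83  82  80  79  78  77  76  76]
 [ 89  89  90  88  89  87  86  85  85  83  83  83  82  79  80  79  78  76]
 [ 88  89  88  88  88  88  87  87  83  84  81  82  80  80  79  79  77  77]
 [ 89  90  88  90  90  88  86  83  87  84  82  82  83  80  80  79  78  76]
 [ 86  88  89  88  88  89  95 115 119 119 102  82  81  80  80  77  78  77]
 [ 87  89  89  88  89  90 121 126 126 125 121 102  80  82  81  77  78  77]
 [ 88  87  89  87  87 101 124 124 122 124 123 120  85  80  80  78  78  78]
 [ 87  85  88  87  85 103 122 121 122 123 122 124  84  81  83  80  79  78]
 [ 88  86  88  87  86  97 121 124 122 121 122 114  83  82  82  80  80  79]
 [ 84  88  87  88  83  86 105 120 123 120 119  94  82  81  81  80  80  79]
 [ 84  86  85  85  86  84  90  95 100 101  89  84  84  81  82  82  79  78]
 [ 84  86  87  86  87  85  87  87  85  89  83  84  83  82  82  81  78  90]
 [ 84  86  84  86  85  87  85  87  83  84  84  85  81  83  91  92 104 106]
 [ 85  86  86  85  85  85  86  85  85  87  85  87  95 105 105 106 109 112]
 [ 82  83  85  84  85  85  86  86  91  94 105 108 107 109 113 129 145 156]]
w1.png 7189 528.4 629.5 -69.9 1.6 14.311236381530762
w4.png 3782 529.4 611.5 -69.5 0.9 14.2147798538208
top1.png 2068 526.6 627.5 -68.9 1.3 14.267151832580566
t4.png 506 526.3 566.4 -68.9 1.1 14.500837326049805
561.8551571639545 -33.623836310985716
```

```bash
python3 -m inch '[{"x":-0.15,"y":0.6,"z":0,"yaw":-0.5},{"x":0,"y":0,"z":0.3,"yaw":0},{"x":0,"y":0,"z":0.3,"yaw":0},{"x":0,"y":0,"z":0,"yaw":0},{"x":0,"y":0,"z":0,"yaw":0}]'; python3 - <<'E'
from h import *
im,d,K,P=cap('wrist','w5.png');im2=cap('side','s5.png')[0];print(r.get_state()['tcp_pos'])
v,u=np.mgrid[:480,:640];A=np.stack([(u-K[0,2])/K[0,0]*d,(v-K[1,2])/K[1,1]*d,d],-1)@P[:3,:3].T+P[:3,3]
near=(d>0)&(abs(A[...,0]-.553)<.045)&(abs(A[...,1]-.1035)<.045)
z=A[...,2][near&(A[...,2]>.055)&(A[...,2]<.09)];h,e=np.histogram(z,35,(.055,.09));zt=e[h.argmax()]+.0005
m=(near&(abs(A[...,2]-zt)<.004)).astype(np.uint8);c=max(cv2.findContours(m,0,2)[0],key=cv2.contourArea)
q=np.array([pt(*p,K,P,zt)[:2]*1000 for p in c[:,0].astype(float)],np.float32);print(zt,cv2.minAreaRect(q))
g=cv2.cvtColor(im,cv2.COLOR_RGB2GRAY);Pi=np.linalg.inv(P);c=K@(Pi[:3,:3]@[.5413,.0773,.044]+Pi[:3,3]);print('dowel expected',c[:2]/c[2])
o=np.hstack([cv2.resize(im[100:340,200:440],(400,400)),cv2.resize(im2[220:320,220:320],(400,400),interpolation=2)])
cv2.imwrite('pics/w5c.png',o[:,:,::-1])
E
```

```text
time_s: 6.62
tcp_pos: [0.5555, 0.0991, 0.1704]
eef_rot: [179.4, -1.0, 174.3]
contact_force: [-0.1, 0.4, -1.4]
gripper_width: 0.0174
[0.55540082 0.09919036 0.17063662]
0.0785 ((555.180419921875, 99.55963134765625), (26.624948501586914, 63.4498176574707), 14.257654190063477)
dowel expected [286.03423976 220.6160143 ]
```

View pics/w5c.png

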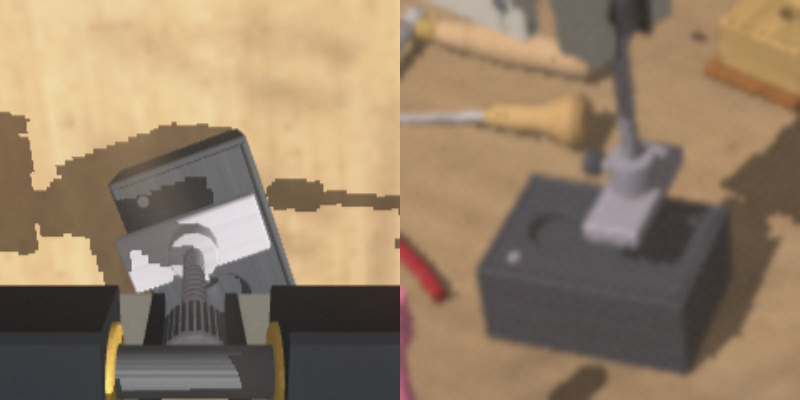

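```bash
python3 -m inch '[{"x":0.07,"y":0.16,"z":0,"yaw":0},{"x":0,"y":0,"z":0,"yaw":0},{"x":0,"y":0,"z":0,"yaw":0}]'; python3 - <<'E'
from h import *
s=r.get_state();a=np.radians(s['eef_rot'][2]);e=np.array([.554,.1032])-s['tcp_pos'][:2];print(s['tcp_pos'],e,(e[0]*np.cos(a)+e[1]*np.sin(a))/.025,(e[0]*np.sin(a)-e[1]*np.cos(a))/.025,s['contact_force'])
E
```

```text
time_s: 6.97
tcp_pos: [0.5542, 0.1033, 0.1713]
eef_rot: [179.4, -0.9, 174.2]
contact_force: [-0.0, 0.2, -1.3]
gripper_width: 0.0172
[0.55419391 0.10331258 0.17130301] [-0.00019391 -0.00011258] 0.007262424030417461 -0.005263153028634325 [-0.00435157  0.18901118 -1.26141845]
```

```bash
python3 -m inch '[{"x":0,"y":0,"z":0.15,"yaw":0},{"x":0,"y":0,"z":0.15,"yaw":0},{"x":0,"y":0,"z":0.1,"yaw":0}]'; python3 -m inch '[{"x":0,"y":0,"z":0.1,"yaw":0},{"x":0,"y":0,"z":0.1,"yaw":0}]'
```

```text
time_s: 7.22
tcp_pos: [0.5545, 0.1039, 0.1618]
eef_rot: [179.3, -0.8, 174.2]
contact_force: [-0.8, 1.1, -2.3]
gripper_width: 0.0172
time_s: 7.38
tcp_pos: [0.5543, 0.1039, 0.156]
eef_rot: [179.3, -0.8, 174.2]
contact_force: [-0.3, 0.1, -1.9]
gripper_width: 0.0174
```

```bash
for i in 1; do python3 -m inch '[{"x":0.01,"y":-0.03,"z":0.1,"yaw":0},{"x":0,"y":0,"z":0.1,"yaw":0}]'; python3 -m inch '[{"x":0,"y":0,"z":0.08,"yaw":0},{"x":0,"y":0,"z":0,"yaw":0}]'; done
```

```text
time_s: 7.55
tcp_pos: [0.5537, 0.1031, 0.1502]
eef_rot: [179.3, -0.9, 174.2]
contact_force: [-0.4, -1.1, -1.6]
gripper_width: 0.0172
time_s: 7.72
tcp_pos: [0.5532, 0.1028, 0.1471]
eef_rot: [179.4, -0.9, 174.2]
contact_force: [-0.5, 0.4, -2.2]
gripper_width: 0.017
```

```bash
python3 -m inch '[{"x":0,"y":0.015,"z":0.06,"yaw":0},{"x":0,"y":0,"z":0.06,"yaw":0}]'; python3 -m inch '[{"x":0,"y":0,"z":0.06,"yaw":0},{"x":0,"y":0,"z":0.06,"yaw":0}]'; python3 -m inch '[{"x":0,"y":0,"z":0.06,"yaw":0},{"x":0,"y":0,"z":0.0,"yaw":0}]'
```

```text
time_s: 7.88
tcp_pos: [0.5538, 0.1033, 0.1449]
eef_rot: [179.4, -0.9, 174.3]
contact_force: [-1.0, -0.8, 3.4]
gripper_width: 0.0172
time_s: 8.05
tcp_pos: [0.5541, 0.1033, 0.1427]
eef_rot: [179.4, -0.8, 174.3]
contact_force: [-1.7, -0.2, 2.6]
gripper_width: 0.0171
time_s: 8.22
tcp_pos: [0.554, 0.1033, 0.1412]
eef_rot: [179.4, -0.8, 174.3]
contact_force: [0.3, -0.3, 0.2]
gripper_width: 0.0175
```

```bash
python3 -m inch '[{"x":0,"y":0,"z":0.05,"yaw":0},{"x":0,"y":0,"z":0.05,"yaw":0}]'; python3 -m inch '[{"x":0,"y":0,"z":0.05,"yaw":0},{"x":0,"y":0,"z":0.05,"yaw":0}]'
```

```text
time_s: 8.38
tcp_pos: [0.554, 0.1033, 0.1389]
eef_rot: [179.4, -0.8, 174.3]
contact_force: [-0.8, -0.9, 3.0]
gripper_width: 0.0172
time_s: 8.55
tcp_pos: [0.554, 0.1033, 0.1363]
eef_rot: [179.4, -0.8, 174.3]
contact_force: [-1.9, 0.1, 4.2]
gripper_width: 0.0174
```

Foot is seated, and the rod is sliding at about 3–4 N. Continuing in small steps.

```bash
python3 -m inch '[{"x":0,"y":0,"z":0.04,"yaw":0}]'; python3 -m inch '[{"x":0,"y":0,"z":0.04,"yaw":0}]';python3 -m inch '[{"x":0,"y":0,"z":0.04,"yaw":0}]'
```

```text
time_s: 8.63
tcp_pos: [0.5539, 0.1033, 0.1352]
eef_rot: [179.4, -0.8, 174.3]
contact_force: [-1.9, 0.2, 2.4]
gripper_width: 0.0173
time_s: 8.72
tcp_pos: [0.5539, 0.1033, 0.1341]
eef_rot: [179.4, -0.8, 174.3]
contact_force: [-1.9, 0.1, 4.3]
gripper_width: 0.0171
time_s: 8.8
tcp_pos: [0.5539, 0.1033, 0.1329]
eef_rot: [179.4, -0.8, 174.3]
contact_force: [-2.4, 0.1, 3.4]
gripper_width: 0.0173
```

```bash
python3 -m inch '[{"x":0,"y":0,"z":0.04,"yaw":0}]'; python3 -m inch '[{"x":0,"y":0,"z":0.04,"yaw":0}]'
```

```text
time_s: 8.88
tcp_pos: [0.5538, 0.1033, 0.1318]
eef_rot: [179.4, -0.8, 174.3]
contact_force: [-1.9, -0.7, 3.7]
gripper_width: 0.0173
time_s: 8.97
tcp_pos: [0.5538, 0.1033, 0.1307]
eef_rot: [179.4, -0.8, 174.3]
contact_force: [-0.9, -1.0, 3.7]
gripper_width: 0.0174
```

```bash
python3 -m inch '[{"x":0,"y":0,"z":0.04,"yaw":0}]'; python3 -m inch '[{"x":0,"y":0,"z":0.04,"yaw":0}]'
```

```text
time_s: 9.05
tcp_pos: [0.5538, 0.1033, 0.1295]
eef_rot: [179.4, -0.8, 174.3]
contact_force: [-2.1, -0.4, 4.1]
gripper_width: 0.0169
time_s: 9.13
tcp_pos: [0.5538, 0.1033, 0.1284]
eef_rot: [179.4, -0.8, 174.3]
contact_force: [-1.2, -0.3, 3.8]
gripper_width: 0.0173
```

```bash
python3 -m inch '[{"x":0,"y":0,"z":0.04,"yaw":0}]'; python3 -m inch '[{"x":0,"y":0,"z":0.04,"yaw":0}]'
```

```text
time_s: 9.22
tcp_pos: [0.5542, 0.1034, 0.1279]
eef_rot: [179.4, -0.7, 174.3]
contact_force: [-2.0, -0.7, 13.0]
gripper_width: 0.0173
time_s: 9.3
tcp_pos: [0.5549, 0.1034, 0.1278]
eef_rot: [179.4, -0.6, 174.3]
contact_force: [-4.0, -1.1, 14.0]
gripper_width: 0.0177
```

```bash
python3 -m inch '[{"x":0.01,"y":0,"z":0.02,"yaw":0},{"x":0.01,"y":0,"z":0.02,"yaw":0}]'
```

```text
time_s: 9.47
tcp_pos: [0.5548, 0.1033, 0.1279]
eef_rot: [179.4, -0.6, 174.4]
contact_force: [-2.2, -1.0, 7.1]
gripper_width: 0.0174
```

```bash
for i in 1; do python3 -m inch '[{"x":0,"y":0,"z":0.02,"yaw":0},{"x":0,"y":0,"z":0.02,"yaw":0},{"x":0,"y":0,"z":0.02,"yaw":0},{"x":0,"y":0,"z":0.02,"yaw":0},{"x":0,"y":0,"z":0.02,"yaw":0}]'; python3 -m inch '[{"x":0,"y":0,"z":0.02,"yaw":0},{"x":0,"y":0,"z":0.02,"yaw":0},{"x":0,"y":0,"z":0.02,"yaw":0},{"x":0,"y":0,"z":0.02,"yaw":0},{"x":0,"y":0,"z":0.02,"yaw":0}]';  python3 -m inch '[{"x":0,"y":0,"z":0.02,"yaw":0},{"x":0,"y":0,"z":0.02,"yaw":0},{"x":0,"y":0,"z":0.02,"yaw":0},{"x":0,"y":0,"z":0.02,"yaw":0},{"x":0,"y":0,"z":0.02,"yaw":0}]'; done; python3 - <<'E'
from h import *
im,d,K,P=cap('wrist','w6.png');im2=cap('side','s6.png')[0]
v,u=np.mgrid[:480,:640];A=np.stack([(u-K[0,2])/K[0,0]*d,(v-K[1,2])/K[1,1]*d,d],-1)@P[:3,:3].T+P[:3,3]
near=(d>0)&(abs(A[...,0]-.553)<.04)&(abs(A[...,1]-.1035)<.04)&(abs(A[...,2]-.054)<.003)
q=A[near];print(len(q),np.median(q[:,2]));c=np.c_[q[:,:2]-[.5538,.1036],np.ones(len(q))];print('plane',np.linalg.lstsq(c,q[:,2],rcond=None)[0])
mb=(d>0)&(abs(A[...,2]-.045)<.003)&(abs(A[...,0]-.57)<.08)&(abs(A[...,1]-.1)<.08);print('block z',np.median(A[mb][:,2]))
print(r.get_state()['contact_force'])
o=np.hstack([cv2.resize(im[100:340,200:440],(400,400)),cv2.resize(im2[200:320,210:330],(400,400),interpolation=2)])
cv2.imwrite('pics/w6c.png',o[:,:,::-1])
E
```

```text
time_s: 9.88
tcp_pos: [0.555, 0.1032, 0.1279]
eef_rot: [179.4, -0.5, 174.4]
contact_force: [-5.3, 0.0, 8.3]
gripper_width: 0.0173
time_s: 10.3
tcp_pos: [0.555, 0.1032, 0.1279]
eef_rot: [179.4, -0.4, 174.5]
contact_force: [-3.5, -0.7, 8.7]
gripper_width: 0.017
time_s: 10.72
tcp_pos: [0.5549, 0.1032, 0.1279]
eef_rot: [179.4, -0.3, 174.5]
contact_force: [-4.2, -0.7, 7.9]
gripper_width: 0.0172
2577 0.05476276698874949
plane [0.00122985 0.00463341 0.05470764]
block z 0.045406162264348016
[-3.72418366  0.1109169   8.0513452 ]
```

View pics/w6c.png

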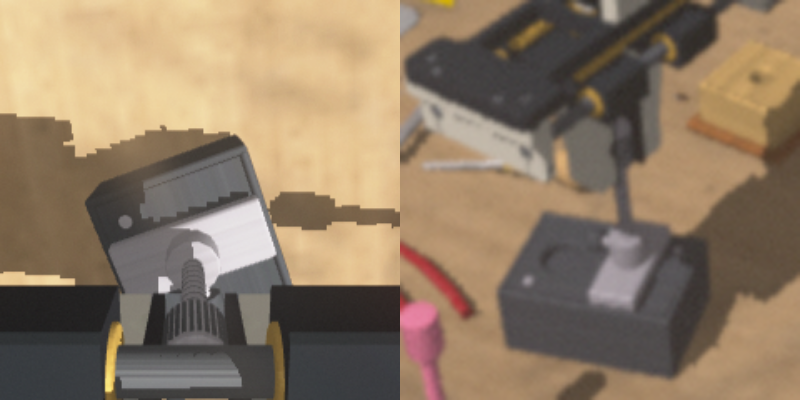

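```bash
python3 -m inch '[{"x":0.02,"y":0,"z":0.015,"yaw":0},{"x":0.02,"y":0,"z":0.012,"yaw":0}]'; python3 -m inch '[{"x":0,"y":0,"z":0.012,"yaw":0},{"x":0,"y":0,"z":0.01,"yaw":0},{"x":0,"y":0,"z":0,"yaw":0},{"x":0,"y":0,"z":0,"yaw":0}]' 0 30
```

```text
time_s: 10.98
tcp_pos: [0.5541, 0.1032, 0.128]
eef_rot: [179.4, -0.3, 174.5]
contact_force: [-1.5, -2.1, 4.6]
gripper_width: 0.0174
time_s: 11.32
tcp_pos: [0.5548, 0.1038, 0.1267]
eef_rot: [179.3, -0.2, 174.5]
contact_force: [0.3, 0.5, 0.4]
gripper_width: 0.0383
```

```bash
python3 -m inch '[{"x":0,"y":0,"z":-0.1,"yaw":0},{"x":0,"y":0,"z":-0.4,"yaw":0},{"x":0,"y":0,"z":-0.7,"yaw":0},{"x":0,"y":0,"z":-0.8,"yaw":0},{"x":0,"y":0,"z":-0.8,"yaw":0}]'; python3 -m inch '[{"x":0.4,"y":0,"z":-0.8,"yaw":0},{"x":0.8,"y":0,"z":-0.5,"yaw":0},{"x":0.8,"y":0,"z":0,"yaw":0},{"x":0.5,"y":0,"z":0,"yaw":0},{"x":0,"y":0,"z":0,"yaw":0}]'; python3 - <<'E'
from h import *
im,d,K,P=cap('wrist','w7.png');im2,d2,K2,P2=cap('side','s7.png')
v,u=np.mgrid[:480,:640]
def X(d,K,P): return np.stack([(u-K[0,2])/K[0,0]*d,(v-K[1,2])/K[1,1]*d,d],-1)@P[:3,:3].T+P[:3,3]
A=X(d,K,P);near=(d>0)&(abs(A[...,0]-.553)<.04)&(abs(A[...,1]-.1035)<.04)&(abs(A[...,2]-.054)<.003)
q=A[near];c=np.c_[q[:,:2]-[.5538,.1036],np.ones(len(q))];print(len(q),'plane',np.linalg.lstsq(c,q[:,2],rcond=None)[0],cv2.minAreaRect((q[:,:2]*1000).astype(np.float32)))
for nm,A in(('w',A),('s',X(d2,K2,P2))):
  k=(A[...,2]>.1)&(A[...,2]<.17)&(abs(A[...,0]-.554)<.025)&(abs(A[...,1]-.104)<.025);z=A[k];print(nm,'knob',len(z),z.mean(0) if len(z) else 0,np.percentile(z[:,2],[50,98]) if len(z) else 0)
A=X(d,K,P);mb=(d>0)&(abs(A[...,2]-.045)<.004)&(abs(A[...,0]-.57)<.08)&(abs(A[...,1]-.1)<.08)
t=np.radians(14.);e=np.array([np.cos(t),np.sin(t)]);f=np.array([-e[1],e[0]]);q=A[mb][:,:2]*1000
print('block',(q@e).min(),(q@e).max(),(q@f).min(),(q@f).max())
print(r.get_state()['contact_force'])
o=np.hstack([cv2.resize(im,(480,360)),cv2.resize(im2[180:330,200:333],(320,360),interpolation=2)])
cv2.imwrite('pics/w7c.png',o[:,:,::-1])
E
```

```text
time_s: 11.73
tcp_pos: [0.5526, 0.102, 0.1956]
eef_rot: [179.6, -0.7, 174.5]
contact_force: [0.1, -0.1, 0.5]
gripper_width: 0.0439
time_s: 12.15
tcp_pos: [0.4919, 0.1084, 0.239]
eef_rot: [179.3, -0.2, 174.4]
contact_force: [-0.9, -0.1, -0.5]
gripper_width: 0.0439
1137 plane [0.01012601 0.01192199 0.05485583] ((553.9253540039062, 103.14035034179688), (26.54166030883789, 64.03805541992188), 13.698735237121582)
w knob 147 [0.54915957 0.10329116 0.12015612] [0.12554655 0.1333563 ]
s knob 195 [0.55135287 0.10717708 0.13172256] [0.13461086 0.14571353]
block 529.1531578509013 613.0656223707002 -69.37831374412863 0.8950238058573653
[0.81834805 1.03697043 0.39114151]
```

View pics/w7c.png

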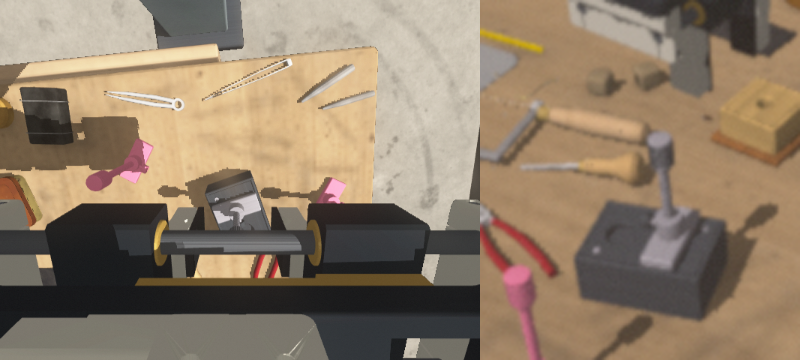

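```bash
python3 - <<'E'
from h import *
v,u=np.mgrid[:480,:640]
def X(d,K,P): return np.stack([(u-K[0,2])/K[0,0]*d,(v-K[1,2])/K[1,1]*d,d],-1)@P[:3,:3].T+P[:3,3]
t=np.radians(14.2);R=np.array([[np.cos(t),np.sin(t)],[-np.sin(t),np.cos(t)]])
def rep(nm,d,K,P):
  A=X(d,K,P);L=(A[...,:2]-[.554,.1034])@R.T;rad=np.hypot(L[...,0],L[...,1])
  F=(d>0)&(abs(L[...,0])<.0115)&(abs(L[...,1])<.030)&(rad>.0125)&(abs(A[...,2]-.054)<.004)
  B=(d>0)&(L[...,0]>-.03)&(L[...,0]<.064)&(abs(L[...,0])>.016)&(abs(L[...,1])<.031)&(abs(A[...,2]-.045)<.003)
  for n,m in(('foot',F),('block',B)):
    C=np.c_[L[m],np.ones(m.sum())];w=np.linalg.lstsq(C,A[m][:,2],rcond=None)[0];print(nm,n,m.sum(),w.round(4),np.std(A[m][:,2]-C@w).round(5))
rep('w6',*load('w6.png')[1:]);rep('w7',*load('w7.png')[1:]);rep('s7',*load('s7.png')[1:])
for k in range(2):
  i,d,K,P=cap('top','t%d.png'%(8+k));rep('top',d,K,P)
E
```

```text
w6 foot 1829 [-0.0204  0.0064  0.0548] 0.00064
w6 block 2564 [0.0013 0.0008 0.0454] 0.0007
w7 foot 766 [-0.014   0.0108  0.055 ] 0.00069
w7 block 1533 [0.0016 0.0002 0.0454] 0.00075
s7 foot 131 [-0.0037  0.0123  0.054 ] 0.00112
s7 block 616 [ 0.0009 -0.0004  0.0444] 0.00106
top foot 0 [0. 0. 0.] nan
top block 0 [0. 0. 0.] nan
top foot 0 [0. 0. 0.] nan
top block 0 [0. 0. 0.] nan
  ret = _var(a, axis=axis, dtype=dtype, out=out, ddof=ddof,
  arrmean = um.true_divide(arrmean, div, out=arrmean,
  ret = ret.dtype.type(ret / rcount)
```

```bash
python3 -m inch '[{"x":0.8,"y":0,"z":0,"yaw":0},{"x":0.8,"y":0,"z":0,"yaw":0},{"x":0.3,"y":0,"z":0,"yaw":0},{"x":0,"y":0,"z":0,"yaw":0},{"x":0,"y":0,"z":0,"yaw":0}]'; cat > rep.py <<'E'
from h import *
v,u=np.mgrid[:480,:640]
def X(d,K,P): return np.stack([(u-K[0,2])/K[0,0]*d,(v-K[1,2])/K[1,1]*d,d],-1)@P[:3,:3].T+P[:3,3]
def rep(nm,d,K,P,c=(.554,.1034),a=14.2,z0=.045):
  t=np.radians(a);R=np.array([[np.cos(t),np.sin(t)],[-np.sin(t),np.cos(t)]])
  A=X(d,K,P);L=(A[...,:2]-c)@R.T;rad=np.hypot(L[...,0],L[...,1])
  F=(d>0)&(abs(L[...,0])<.011)&(abs(L[...,1])<.030)&(rad>.013)&(abs(A[...,2]-z0-.0095)<.003)
  B=(d>0)&(L[...,0]>-.03)&(L[...,0]<.064)&(abs(L[...,0])>.016)&(abs(L[...,1])<.031)&(abs(A[...,2]-z0)<.003)
  for n,m in(('foot',F),('block',B)):
    if m.sum()<20: continue
    C=np.c_[L[m],np.ones(m.sum())];w=np.linalg.lstsq(C,A[m][:,2],rcond=None)[0];print(nm,n,m.sum(),w.round(4),np.std(A[m][:,2]-C@w).round(5))
    if n=='foot': print([ (np.median(A[m&(L[...,1]>a)&(L[...,1]<a+.01)][:,2])*1000).round(2) for a in(-.03,-.02,.01,.02)])
E
python3 - <<'E'
from rep import *
D=[]
for k in range(6):
  info=r.camera_info('wrist');im,d=r.capture('wrist');D.append(d)
d=np.median(D,0);rep('wavg',d,np.array(info['mtx']),np.array(info['pose']))
D=[]
for k in range(6):
  info=r.camera_info('side');i2,d=r.capture('side');D.append(d)
rep('savg',np.median(D,0),np.array(info['mtx']),np.array(info['pose']))
_,d,K,P=load('side1.png');rep('side1 stand',d,K,P,(.586,-.0985),-17,.036)
_,d,K,P=load('top1.png');rep('top1 stand',d,K,P,(.586,-.0985),-17,.036)
_,d,K,P=load('w1.png');rep('w1 stand',d,K,P,(.586,-.0985),-17,.036)
Pi=np.linalg.inv(np.array(r.camera_info('wrist')['pose']));K=np.array(r.camera_info('wrist')['mtx']);c=K@(Pi[:3,:3]@[.554,.103,.08]+Pi[:3,3]);c=(c[:2]/c[2]).astype(int);print(c)
x,y=max(c[0]-75,0),max(c[1]-75,0)
cv2.imwrite('pics/w9c.png',cv2.resize(im[y:y+150,x:x+150,::-1],(600,600),interpolation=2))
E
```

```text
time_s: 12.77
tcp_pos: [0.4478, 0.1129, 0.2348]
eef_rot: [179.6, -0.5, 174.3]
contact_force: [0.8, 0.3, 0.3]
gripper_width: 0.0441
wavg foot 27 [-0.0412  0.0047  0.055 ] 0.00027
[np.float64(nan), np.float64(nan), np.float64(55.59), np.float64(55.46)]
wavg block 1491 [-0.0013  0.0002  0.0454] 0.00046
savg foot 122 [-0.0163  0.0145  0.0539] 0.00049
[np.float64(53.47), np.float64(53.95), np.float64(54.16), np.float64(54.23)]
savg block 629 [0.0008 0.0004 0.0443] 0.00053
side1 stand foot 92 [ 0.0101 -0.0048  0.0444] 0.0011
[np.float64(44.09), np.float64(44.94), np.float64(44.42), np.float64(44.06)]
side1 stand block 125 [-0.0035  0.0107  0.0351] 0.00115
top1 stand foot 225 [ 0.0176 -0.0066  0.0448] 0.00127
[np.float64(44.87), np.float64(45.19), np.float64(44.75), np.float64(44.16)]
top1 stand block 311 [0.0045 0.0026 0.0356] 0.00134
w1 stand foot 567 [0.0212 0.0015 0.0454] 0.00083
[np.float64(45.34), np.float64(45.32), np.float64(45.33), np.float64(45.5)]
w1 stand block 577 [0.0062 0.0088 0.0364] 0.00084
[316 332]
  return _methods._mean(a, axis=axis, dtype=dtype,
  ret = ret.dtype.type(ret / rcount)
```

View pics/w9c.png

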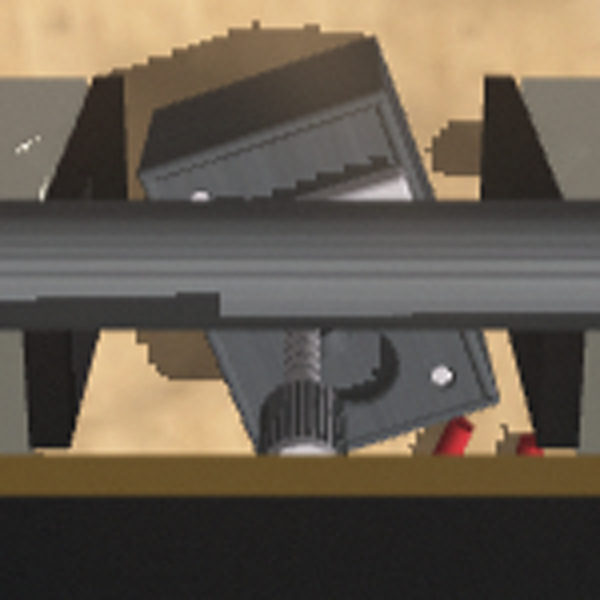

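```bash
python3 -m inch '[{"x":-0.9,"y":0,"z":0,"yaw":0},{"x":-0.9,"y":0,"z":0,"yaw":0},{"x":-0.9,"y":0,"z":0,"yaw":0},{"x":-0.9,"y":0,"z":0,"yaw":0},{"x":-0.9,"y":0,"z":0,"yaw":0}]'; python3 -m inch '[{"x":-0.9,"y":0,"z":0,"yaw":0},{"x":-0.5,"y":0,"z":0,"yaw":0},{"x":0,"y":0,"z":0,"yaw":0},{"x":0,"y":0,"z":0,"yaw":0}]'; python3 - <<'E'
from rep import *
D=[]
for k in range(6):
  info=r.camera_info('wrist');im,d=r.capture('wrist');D.append(d)
d=np.median(D,0);K=np.array(info['mtx']);P=np.array(info['pose']);rep('wavg',d,K,P)
A=X(d,K,P);t=np.radians(14.2);R=np.array([[np.cos(t),np.sin(t)],[-np.sin(t),np.cos(t)]]);L=(A[...,:2]-[.554,.1034])@R.T*1000
print('foot-top height grid mm, rows x -12..12, cols y -32..32')
for a in range(-12,12,6):
  row=[]
  for b in range(-32,32,8):
    m=(d>0)&(L[...,0]>=a)&(L[...,0]<a+6)&(L[...,1]>=b)&(L[...,1]<b+8)&(abs(A[...,2]-.0545)<.004);row.append((np.median(A[m][:,2])*1000).round(2) if m.sum()>4 else 0)
  print(a,row)
k=(A[...,2]>.142)&(A[...,2]<.152)&(abs(A[...,0]-.554)<.02)&(abs(A[...,1]-.104)<.02);print('knob top',k.sum(),np.median(A[k],0) if k.sum() else 0)
np.savez('pics/w10.png.npz',im=im,d=d,mtx=K,pose=P)
Pi=np.linalg.inv(P);c=K@(Pi[:3,:3]@[.554,.103,.08]+Pi[:3,3]);c=(c[:2]/c[2]).astype(int);print(c)
x,y=max(c[0]-75,0),max(c[1]-75,0)
cv2.imwrite('pics/w10c.png',cv2.resize(im[y:y+150,x:x+150,::-1],(600,600),interpolation=2))
E
```

```text
time_s: 13.78
tcp_pos: [0.5605, 0.1015, 0.2358]
eef_rot: [179.5, -0.4, 174.5]
contact_force: [0.1, 0.3, 0.7]
gripper_width: 0.0443
time_s: 14.12
tcp_pos: [0.6006, 0.0971, 0.2333]
eef_rot: [179.6, -0.5, 174.4]
contact_force: [-1.3, -0.4, -0.6]
gripper_width: 0.0435
wavg foot 920 [-0.0146  0.012   0.0556] 0.00036
[np.float64(55.31), np.float64(55.44), np.float64(55.82), np.float64(55.94)]
wavg block 3434 [0.001  0.0002 0.046 ] 0.00047
foot-top height grid mm, rows x -12..12, cols y -32..32
-12 [np.float64(55.27), np.float64(55.42), np.float64(55.6), np.float64(55.66), np.float64(55.8), np.float64(55.84), np.float64(56.08), np.float64(55.9)]
-6 [np.float64(55.31), np.float64(55.42), np.float64(55.5), 0, 0, np.float64(55.79), np.float64(55.9), np.float64(55.94)]
0 [np.float64(55.18), np.float64(55.29), np.float64(55.45), 0, 0, np.float64(55.87), np.float64(55.73), np.float64(55.96)]
6 [np.float64(55.01), np.float64(55.26), 0, 0, 0, np.float64(55.56), np.float64(55.84), np.float64(55.71)]
knob top 555 [0.55547848 0.10249604 0.14610741]
[315 173]
```

View pics/w10c.png

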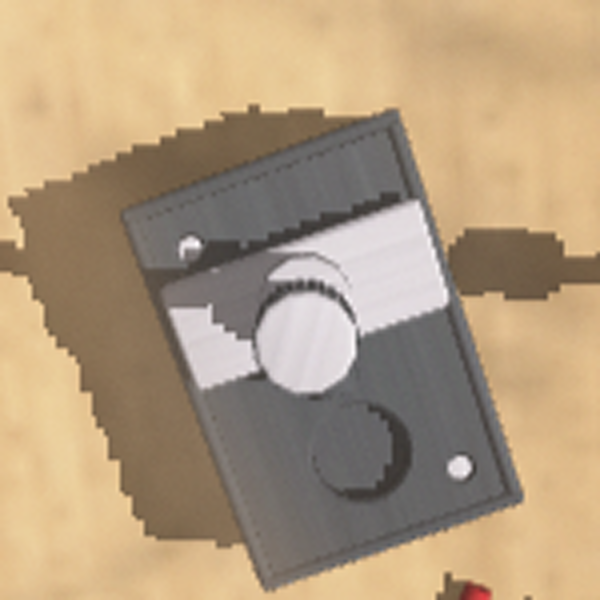

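The averaged depth shows the foot is not flat. It leans about 1.1° and stands on one corner, with its centre about 0.6 mm high, because the rod was held tilted while I pressed. The rod is therefore about 0.6 mm too far out. The gripper body would hit the knob before a finger reached the foot. So I'll re-grasp the knob, raise the gauge about 3 mm within the bore, centre it and let it drop so the foot seats. Then I'll press the knob from above with closed fingertips, which can't impose a tilt.

```bash
python3 -m inch '[{"x":0.8,"y":0.05,"z":0,"yaw":0},{"x":0.7,"y":0,"z":0,"yaw":0},{"x":0.2,"y":0,"z":0,"yaw":0},{"x":0,"y":0,"z":0.2,"yaw":0},{"x":0,"y":0,"z":0,"yaw":0}]'; python3 - <<'E'
from h import *
s=r.get_state();a=np.radians(s['eef_rot'][2]);e=np.array([.555,.1028,.128])-s['tcp_pos'];print(s['tcp_pos'],(e[0]*np.cos(a)+e[1]*np.sin(a))/.025,(e[0]*np.sin(a)-e[1]*np.cos(a))/.025,-e[2]/.025)
E
```

```text
time_s: 14.83
tcp_pos: [0.5553, 0.1037, 0.2311]
eef_rot: [179.4, -0.2, 174.6]
contact_force: [0.4, -0.7, 0.1]
gripper_width: 0.0439
[0.55527719 0.10370193 0.23113104] 0.0076256312318762004 -0.036964173800844206 4.125241781362787
```

```bash
python3 -m inch '[{"x":0,"y":-0.03,"z":0.8,"yaw":0},{"x":0,"y":0,"z":0.8,"yaw":0},{"x":0,"y":0,"z":0.8,"yaw":0},{"x":0,"y":0,"z":0.5,"yaw":0},{"x":0,"y":0,"z":0,"yaw":0}]'; python3 - <<'E'
from h import *
s=r.get_state();a=np.radians(s['eef_rot'][2]);e=np.array([.555,.1028,.129])-s['tcp_pos'];print(s['tcp_pos'],(e[0]*np.cos(a)+e[1]*np.sin(a))/.025,(e[0]*np.sin(a)-e[1]*np.cos(a))/.025,-e[2]/.025)
E
```

```text
time_s: 15.25
tcp_pos: [0.5591, 0.1046, 0.158]
eef_rot: [179.2, 0.2, 174.6]
contact_force: [-0.4, 0.5, -0.8]
gripper_width: 0.0438
[0.55907781 0.10457744 0.15801634] 0.1557592669278664 -0.086020468900887 1.1606536446440363
```

```bash
python3 -m inch '[{"x":0.16,"y":-0.09,"z":0.2,"yaw":0},{"x":0,"y":0,"z":0.5,"yaw":0},{"x":0,"y":0,"z":0.4,"yaw":0},{"x":0,"y":0,"z":0,"yaw":0}]'; python3 - <<'E'
from h import *
s=r.get_state();a=np.radians(s['eef_rot'][2]);e=np.array([.555,.1028,.129])-s['tcp_pos'];print(s['tcp_pos'],(e[0]*np.cos(a)+e[1]*np.sin(a))/.025,(e[0]*np.sin(a)-e[1]*np.cos(a))/.025,-e[2]/.025)
E
```

```text
time_s: 15.58
tcp_pos: [0.5566, 0.1029, 0.1304]
eef_rot: [179.2, 0.3, 174.6]
contact_force: [-1.0, 0.3, -0.6]
gripper_width: 0.0439
[0.55661821 0.10293896 0.13035816] 0.06392729122394195 -0.01157344291085573 0.05432646911208372
```

```bash
python3 -m inch '[{"x":0.06,"y":0,"z":0,"yaw":0},{"x":0,"y":0,"z":0,"yaw":0},{"x":0,"y":0,"z":0,"yaw":0},{"x":0,"y":0,"z":0,"yaw":0},{"x":0,"y":0,"z":0,"yaw":0}]' -1 15; python3 -m inch '[{"x":0.02,"y":0,"z":-0.06,"yaw":0},{"x":0,"y":0,"z":-0.06,"yaw":0},{"x":0,"y":0,"z":0,"yaw":0}]'
```

```text
time_s: 16.0
tcp_pos: [0.5563, 0.1033, 0.1329]
eef_rot: [179.2, 0.4, 174.7]
contact_force: [-0.9, -1.1, -1.8]
gripper_width: 0.0175
time_s: 16.25
tcp_pos: [0.5552, 0.1031, 0.1362]
eef_rot: [179.2, 0.4, 174.7]
contact_force: [0.1, -0.5, -1.6]
gripper_width: 0.0176
```

```bash
python3 - <<'E'
from rep import *
D=[]
for k in range(4):
  info=r.camera_info('wrist');im,d=r.capture('wrist');D.append(d)
d=np.median(D,0);K=np.array(info['mtx']);P=np.array(info['pose'])
A=X(d,K,P);near=(d>0)&(abs(A[...,0]-.554)<.035)&(abs(A[...,1]-.1035)<.035)&(A[...,2]>.051)&(A[...,2]<.066)
q=A[near];h,e=np.histogram(q[:,2],30,(.051,.066));print(h,e[h.argmax()]);z0=e[h.argmax()]
q=q[abs(q[:,2]-z0)<.0025];C=np.c_[q[:,:2]-[.554,.1035],np.ones(len(q))];print(np.linalg.lstsq(C,q[:,2],rcond=None)[0],cv2.minAreaRect((q[:,:2]*1000).astype(np.float32)))
print(r.get_state()['tcp_pos'],r.get_state()['eef_rot'])
E
```

```text
[   8   13   13   19   10   22   15   15   17   20   28   34  140  584
 1088  593   59   10    9    7    5    4    3    9    7    9    4    5
   10    8] 0.057999999999999996
[-0.0027269   0.0051569   0.05816548] ((553.1747436523438, 103.42919921875), (25.946521759033203, 64.02842712402344), 13.00756549835205)
[0.55520085 0.10310752 0.13588044] [179.18949277   0.37024583 174.66038319]
```

```bash
python3 -m inch '[{"x":0,"y":0,"z":0,"yaw":0},{"x":0,"y":0,"z":0,"yaw":0},{"x":0,"y":0,"z":0,"yaw":0},{"x":0,"y":0,"z":0,"yaw":0},{"x":0,"y":0,"z":0,"yaw":0}]' 0.1 15; cat > avg.py <<'E'
from rep import *
D=[]
for k in range(5):
  info=r.camera_info('wrist');im,d=r.capture('wrist');D.append(d)
K=np.array(info['mtx']);P=np.array(info['pose']);d=np.median(D,0);rep('wavg',d,K,P)
A=X(d,K,P);k=(A[...,2]>.138)&(A[...,2]<.152)&(abs(A[...,0]-.554)<.012)&(abs(A[...,1]-.1035)<.012);print('knob top',k.sum(),np.median(A[k],0) if k.sum() else 0)
print(r.get_state()['time_s'],r.get_state()['tcp_pos'],r.get_state()['contact_force'])
E
python3 avg.py
```

```text
time_s: 16.87
tcp_pos: [0.556, 0.1036, 0.1365]
eef_rot: [179.1, 0.5, 174.7]
contact_force: [0.1, -0.5, -0.1]
gripper_width: 0.0448
wavg foot 1620 [-0.0226  0.0004  0.0547] 0.00034
[np.float64(54.71), np.float64(54.7), np.float64(54.72), np.float64(54.74)]
wavg block 3731 [0.0003 0.0013 0.0454] 0.00045
knob top 854 [0.55052549 0.10419983 0.1452742 ]
17.1167 [0.55589935 0.10350011 0.1364152 ] [-1.09555168  0.19116733  0.25816765]
```

```bash
python3 -m inch '[{"x":0,"y":0,"z":-0.3,"yaw":0},{"x":0,"y":0,"z":-0.7,"yaw":0},{"x":0,"y":0,"z":-0.8,"yaw":0},{"x":-0.2,"y":0,"z":-0.8,"yaw":0},{"x":-0.7,"y":0,"z":-0.6,"yaw":0}]'; python3 -m inch '[{"x":-0.6,"y":0,"z":-0.2,"yaw":0},{"x":-0.2,"y":0,"z":0,"yaw":0},{"x":0,"y":0,"z":0,"yaw":0},{"x":0,"y":0,"z":0,"yaw":0}]' -1; python3 avg.py
```

```text
time_s: 17.53
tcp_pos: [0.5736, 0.0991, 0.2176]
eef_rot: [179.4, 0.0, 174.7]
contact_force: [0.1, 0.3, -0.1]
gripper_width: 0.0484
time_s: 17.87
tcp_pos: [0.5976, 0.0974, 0.229]
eef_rot: [179.2, 0.4, 174.7]
contact_force: [-0.2, 1.1, -0.3]
gripper_width: 0.0271
wavg foot 970 [-0.0245  0.0008  0.0546] 0.0004
[np.float64(54.61), np.float64(54.63), np.float64(54.68), np.float64(54.65)]
wavg block 3492 [0.0001 0.0003 0.0453] 0.00047
knob top 600 [0.55502624 0.10379756 0.14532431]
18.1167 [0.59717383 0.09754571 0.22872186] [-0.68162898 -0.49427025  0.89322344]
```

```bash
python3 -m inch '[{"x":0.8,"y":0.09,"z":0,"yaw":0},{"x":0.6,"y":0,"z":0.2,"yaw":0},{"x":0.2,"y":0,"z":0.6,"yaw":0},{"x":0,"y":0,"z":0.7,"yaw":0},{"x":0,"y":0,"z":0.6,"yaw":0}]' 0 15; python3 -m inch '[{"x":0,"y":0,"z":0.3,"yaw":0},{"x":0,"y":0,"z":0,"yaw":0}]'; python3 - <<'E'
from h import *
s=r.get_state();a=np.radians(s['eef_rot'][2]);e=np.array([.555,.1038,.129])-s['tcp_pos'];print(s['tcp_pos'],(e[0]*np.cos(a)+e[1]*np.sin(a))/.025,(e[0]*np.sin(a)-e[1]*np.cos(a))/.025,-e[2]/.025)
E
```

```text
time_s: 18.53
tcp_pos: [0.5563, 0.105, 0.1767]
eef_rot: [179.1, 0.7, 174.8]
contact_force: [-0.1, -0.0, -0.6]
gripper_width: 0.0352
time_s: 18.7
tcp_pos: [0.5539, 0.1046, 0.166]
eef_rot: [179.2, 0.4, 174.8]
contact_force: [-0.3, 0.6, -0.4]
gripper_width: 0.043
[0.55387851 0.10459572 0.16595984] -0.047553678673467825 -0.02764260242847747 1.4783935238251067
```

```bash
python3 -m inch '[{"x":-0.04,"y":-0.03,"z":0.6,"yaw":0},{"x":0,"y":0,"z":0.55,"yaw":0},{"x":0,"y":0,"z":0.2,"yaw":0},{"x":0,"y":0,"z":0,"yaw":0}]'; python3 -m inch '[{"x":0,"y":0,"z":0,"yaw":0},{"x":0,"y":0,"z":0,"yaw":0},{"x":0,"y":0,"z":0,"yaw":0},{"x":0,"y":0,"z":0,"yaw":0},{"x":0,"y":0,"z":0,"yaw":0}]' -1 15; python3 -m inch '[{"x":0,"y":0,"z":-0.1,"yaw":0},{"x":0,"y":0,"z":-0.1,"yaw":0},{"x":0,"y":0,"z":0,"yaw":0}]'
python3 - <<'E'
from rep import *
D=[]
for k in range(4):
  info=r.camera_info('wrist');im,d=r.capture('wrist');D.append(d)
d=np.median(D,0);K=np.array(info['mtx']);P=np.array(info['pose'])
A=X(d,K,P);near=(d>0)&(abs(A[...,0]-.554)<.035)&(abs(A[...,1]-.1035)<.035)&(A[...,2]>.051)&(A[...,2]<.07)
q=A[near];h,e=np.histogram(q[:,2],38,(.051,.07));z0=e[h.argmax()]
q=q[abs(q[:,2]-z0)<.0025];t=np.radians(14.2);R=np.array([[np.cos(t),np.sin(t)],[-np.sin(t),np.cos(t)]])
C=np.c_[(q[:,:2]-[.554,.1035])@R.T,np.ones(len(q))];print(np.linalg.lstsq(C,q[:,2],rcond=None)[0],cv2.minAreaRect((q[:,:2]*1000).astype(np.float32)))
print(r.get_state()['tcp_pos'],r.get_state()['eef_rot'])
E
```

```text
time_s: 19.03
tcp_pos: [0.5562, 0.1046, 0.1332]
eef_rot: [179.2, 0.5, 174.9]
contact_force: [0.1, -0.7, 0.2]
gripper_width: 0.0438
time_s: 19.45
tcp_pos: [0.5578, 0.105, 0.1366]
eef_rot: [179.1, 0.7, 174.9]
contact_force: [0.3, -2.1, -2.5]
gripper_width: 0.017
time_s: 19.7
tcp_pos: [0.5569, 0.1043, 0.1419]
eef_rot: [179.2, 0.6, 174.9]
contact_force: [-0.6, -0.5, -2.1]
gripper_width: 0.0172
[-0.00667547 -0.00648218  0.06003478] ((553.2308349609375, 103.66264343261719), (25.961959838867188, 64.12886047363281), 12.65090560913086)
[0.55690022 0.10435404 0.14143657] [179.1975952    0.61053457 174.87917898]
```

```bash
python3 -m inch '[{"x":0,"y":0,"z":0,"yaw":0},{"x":0,"y":0,"z":0,"yaw":0},{"x":0,"y":0,"z":0,"yaw":0},{"x":0,"y":0,"z":0,"yaw":0},{"x":0,"y":0,"z":0,"yaw":0}]' 0.1 15;  python3 -m inch '[{"x":0,"y":0,"z":-0.3,"yaw":0},{"x":0,"y":0,"z":-0.7,"yaw":0},{"x":0,"y":0,"z":-0.8,"yaw":0},{"x":-0.2,"y":0,"z":-0.8,"yaw":0},{"x":-0.7,"y":0,"z":-0.5,"yaw":0}]'; python3 -m inch '[{"x":-0.6,"y":0,"z":0,"yaw":0},{"x":-0.2,"y":0,"z":0,"yaw":0},{"x":0,"y":0,"z":0,"yaw":0},{"x":0,"y":0,"z":0,"yaw":0}]' -1; python3 avg.py
```

```text
time_s: 20.32
tcp_pos: [0.5577, 0.1051, 0.142]
eef_rot: [179.1, 0.7, 174.9]
contact_force: [-0.2, -0.0, -0.3]
gripper_width: 0.0443
time_s: 20.73
tcp_pos: [0.5756, 0.1012, 0.2216]
eef_rot: [179.3, 0.4, 174.9]
contact_force: [0.2, 0.9, -0.7]
gripper_width: 0.0482
time_s: 21.07
tcp_pos: [0.5998, 0.0998, 0.2281]
eef_rot: [179.1, 0.8, 174.9]
contact_force: [-0.2, -0.1, 0.7]
gripper_width: 0.0271
wavg foot 979 [-0.0235  0.0007  0.0547] 0.0004
[np.float64(54.7), np.float64(54.67), np.float64(54.69), np.float64(54.72)]
wavg block 3545 [0.     0.0002 0.0453] 0.00047
knob top 613 [0.55522477 0.10407615 0.14529361]
21.3167 [0.59936037 0.09989154 0.22782877] [-1.2520741   0.28630773  0.8052181 ]
```

```bash
python3 - <<'E'
from rep import *
D=[]
for k in range(8):
  info=r.camera_info('side');i2,d=r.capture('side');D.append(d)
rep('savg',np.median(D,0),np.array(info['mtx']),np.array(info['pose']))
D=[]
for k in range(4):
  info=r.camera_info('wrist');im,d=r.capture('wrist');D.append(d)
d=np.median(D,0);K=np.array(info['mtx']);P=np.array(info['pose'])
A=X(d,K,P);t=np.radians(14.2);R=np.array([[np.cos(t),np.sin(t)],[-np.sin(t),np.cos(t)]]);L=(A[...,:2]-[.554,.1034])@R.T*1000
for a in range(-14,14,4):
  print(a,[(np.median(A[m][:,2])*1000).round(2) if m.sum()>4 else 0 for b in range(-32,32,8) for m in [(d>0)&(L[...,0]>=a)&(L[...,0]<a+4)&(L[...,1]>=b)&(L[...,1]<b+8)&(abs(A[...,2]-.0545)<.003)]])
F=(d>0)&(abs(A[...,2]-.0547)<.002)&(abs(L[...,0])<20)&(abs(L[...,1])<36);print('foot rect',L[F].min(0),L[F].max(0),cv2.minAreaRect(L[F].astype(np.float32)))
T=(d>0)&(A[...,2]>.143)&(np.abs(L).max(-1)<16);print('knob top local',T.sum(),np.mean([L[T].min(0),L[T].max(0)],0),A[T][:,2].mean())
E
```

```text
savg foot 125 [-0.0325  0.0039  0.0537] 0.00042
[np.float64(53.66), np.float64(53.8), np.float64(53.81), np.float64(53.7)]
savg block 631 [0.0007 0.0011 0.0443] 0.0005
-14 [np.float64(54.97), np.float64(54.94), np.float64(54.78), np.float64(54.78), np.float64(54.49), np.float64(54.88), np.float64(54.76), np.float64(54.55)]
-10 [np.float64(54.86), np.float64(54.97), np.float64(54.94), np.float64(54.98), np.float64(54.89), np.float64(55.0), np.float64(55.09), np.float64(54.87)]
-6 [np.float64(54.81), np.float64(54.94), np.float64(54.9), 0, 0, np.float64(54.89), np.float64(54.96), np.float64(54.95)]
-2 [np.float64(54.66), np.float64(54.76), np.float64(54.76), 0, 0, np.float64(54.86), np.float64(54.86), np.float64(54.75)]
2 [np.float64(54.61), np.float64(54.54), np.float64(54.61), 0, 0, np.float64(54.81), np.float64(54.58), np.float64(54.68)]
6 [np.float64(54.43), np.float64(54.63), np.float64(54.57), 0, 0, np.float64(54.69), np.float64(54.59), np.float64(54.58)]
10 [np.float64(54.14), np.float64(54.46), 0, 0, 0, np.float64(54.18), np.float64(54.22), np.float64(54.37)]
foot rect [-13.67282182 -31.79150747] [13.38325035 32.24854043] ((-0.1249551773071289, 0.2420635223388672), (63.83713150024414, 25.791868209838867), 88.6854019165039)
knob top local 8299 [ 2.3740169  -0.00392319] 0.2952518441089512
```

```bash
python3 -m inch '[{"x":0.8,"y":0,"z":0,"yaw":0},{"x":0.6,"y":0,"z":0.2,"yaw":0},{"x":0.25,"y":0,"z":0.6,"yaw":0},{"x":0,"y":0,"z":0.7,"yaw":0},{"x":0,"y":0,"z":0.6,"yaw":0}]' 0 12; python3 -m inch '[{"x":0,"y":0,"z":0.3,"yaw":0},{"x":0,"y":0,"z":0,"yaw":0}]'; python3 - <<'E'
from h import *
s=r.get_state();a=np.radians(s['eef_rot'][2]);e=np.array([.555,.104,.131])-s['tcp_pos'];print(s['tcp_pos'],(e[0]*np.cos(a)+e[1]*np.sin(a))/.025,(e[0]*np.sin(a)-e[1]*np.cos(a))/.025,-e[2]/.025)
E
```

```text
time_s: 22.33
tcp_pos: [0.5607, 0.105, 0.1772]
eef_rot: [178.9, 1.2, 174.9]
contact_force: [0.2, 1.1, 0.3]
gripper_width: 0.0283
time_s: 22.5
tcp_pos: [0.5592, 0.1047, 0.1668]
eef_rot: [179.0, 1.0, 174.9]
contact_force: [0.1, 0.5, -0.5]
gripper_width: 0.0405
[0.55919521 0.1046518  0.16677387] 0.16485251860765388 -0.040780443240878886 1.430954865040892
```

```bash
python3 -m inch '[{"x":0.18,"y":-0.04,"z":0.5,"yaw":0},{"x":0.05,"y":0,"z":0.5,"yaw":0},{"x":0.02,"y":0,"z":0.35,"yaw":0},{"x":0,"y":0,"z":0,"yaw":0}]'; python3 -m inch '[{"x":0,"y":0,"z":0,"yaw":0},{"x":0,"y":0,"z":0,"yaw":0},{"x":0,"y":0,"z":0,"yaw":0},{"x":0,"y":0,"z":0,"yaw":0}]' -1 12; python3 -m inch '[{"x":0,"y":0,"z":-0.15,"yaw":0},{"x":0,"y":0,"z":-0.15,"yaw":0},{"x":0,"y":0,"z":-0.1,"yaw":0},{"x":0,"y":0,"z":0,"yaw":0}]'
cat > held.py <<'E'
from rep import *
D=[]
for k in range(3):
  info=r.camera_info('wrist');im,d=r.capture('wrist');D.append(d)
d=np.median(D,0);K=np.array(info['mtx']);P=np.array(info['pose'])
A=X(d,K,P);near=(d>0)&(abs(A[...,0]-.554)<.035)&(abs(A[...,1]-.1035)<.035)&(A[...,2]>.051)&(A[...,2]<.08)
q=A[near];h,e=np.histogram(q[:,2],58,(.051,.08));z0=e[h.argmax()]
q=q[abs(q[:,2]-z0)<.0025];t=np.radians(14.2);R=np.array([[np.cos(t),np.sin(t)],[-np.sin(t),np.cos(t)]])
C=np.c_[(q[:,:2]-[.554,.1035])@R.T,np.ones(len(q))];print(np.linalg.lstsq(C,q[:,2],rcond=None)[0],cv2.minAreaRect((q[:,:2]*1000).astype(np.float32)))
print(r.get_state()['tcp_pos'],r.get_state()['eef_rot'])
E
python3 held.py
```

```text
time_s: 22.83
tcp_pos: [0.5553, 0.1051, 0.134]
eef_rot: [179.0, 1.2, 175.0]
contact_force: [-0.3, -0.7, -0.1]
gripper_width: 0.0435
time_s: 23.17
tcp_pos: [0.5571, 0.1055, 0.1364]
eef_rot: [178.9, 1.3, 175.0]
contact_force: [0.4, -0.2, 0.0]
gripper_width: 0.0227
time_s: 23.5
tcp_pos: [0.5565, 0.1049, 0.1478]
eef_rot: [179.0, 1.3, 175.0]
contact_force: [-0.5, -0.5, -2.2]
gripper_width: 0.0177
[-0.00709593 -0.01055267  0.06423472] ((553.345947265625, 103.87596130371094), (26.20391273498535, 63.95523452758789), 12.728300094604492)
[0.55627889 0.10486963 0.14716399] [178.97389644   1.24088471 174.94980035]
```

```bash
python3 -m inch '[{"x":0,"y":0,"z":0,"yaw":0},{"x":0,"y":0,"z":0,"yaw":0},{"x":0,"y":0,"z":0,"yaw":0},{"x":0,"y":0,"z":0,"yaw":0},{"x":0,"y":0,"z":0,"yaw":0}]' 0.1 12;  python3 -m inch '[{"x":0,"y":0,"z":-0.3,"yaw":0},{"x":0,"y":0,"z":-0.7,"yaw":0},{"x":0,"y":0,"z":-0.8,"yaw":0},{"x":-0.2,"y":0,"z":-0.8,"yaw":0},{"x":-0.7,"y":0,"z":-0.4,"yaw":0}]'; python3 -m inch '[{"x":-0.6,"y":0,"z":0,"yaw":0},{"x":-0.1,"y":0,"z":0,"yaw":0},{"x":0,"y":0,"z":0,"yaw":0},{"x":0,"y":0,"z":0,"yaw":0}]' -1; python3 avg.py
```

```text
time_s: 24.07
tcp_pos: [0.5571, 0.1054, 0.1476]
eef_rot: [178.9, 1.3, 175.0]
contact_force: [-0.8, -0.6, 0.4]
gripper_width: 0.0449
time_s: 24.48
tcp_pos: [0.5744, 0.1014, 0.2252]
eef_rot: [179.1, 1.0, 175.0]
contact_force: [-0.4, 0.2, 0.5]
gripper_width: 0.0482
time_s: 24.82
tcp_pos: [0.5958, 0.1002, 0.2315]
eef_rot: [178.9, 1.4, 175.0]
contact_force: [0.6, 0.3, 0.1]
gripper_width: 0.0271
wavg foot 962 [-0.0302  0.0003  0.0547] 0.0004
[np.float64(54.75), np.float64(54.77), np.float64(54.76), np.float64(54.76)]
wavg block 3380 [ 0.0002 -0.0001  0.0453] 0.00047
knob top 594 [0.55587592 0.10385053 0.14531592]
25.0667 [0.59540211 0.10026163 0.23118903] [-0.294275    0.13955161 -0.34677189]
```

```bash
python3 -m inch '[{"x":0.8,"y":0,"z":0.2,"yaw":0},{"x":0.6,"y":0,"z":0.4,"yaw":0},{"x":0.25,"y":0,"z":0.7,"yaw":0},{"x":0.05,"y":0,"z":0.8,"yaw":0},{"x":0.05,"y":-0.03,"z":0.6,"yaw":0}]' 0 50; python3 -m inch '[{"x":0,"y":0,"z":0.1,"yaw":0}]'; python3 - <<'E'
from h import *
s=r.get_state();a=np.radians(s['eef_rot'][2]);e=np.array([.5558,.104,.131])-s['tcp_pos'];print(s['tcp_pos'],(e[0]*np.cos(a)+e[1]*np.sin(a))/.025,(e[0]*np.sin(a)-e[1]*np.cos(a))/.025,-e[2]/.025)
E
```

```text
time_s: 25.48
tcp_pos: [0.5526, 0.1054, 0.1637]
eef_rot: [178.8, 1.7, 175.1]
contact_force: [0.0, -0.9, -1.4]
gripper_width: 0.0346
time_s: 25.57
tcp_pos: [0.5507, 0.1049, 0.1588]
eef_rot: [178.9, 1.5, 175.1]
contact_force: [0.2, -0.3, 0.1]
gripper_width: 0.0406
[0.55065565 0.10488759 0.15880442] -0.20805348844620153 -0.01780854185065 1.1121769049075525
```

```bash
python3 -m inch '[{"x":-0.2,"y":-0.02,"z":0.4,"yaw":0},{"x":0,"y":0,"z":0.4,"yaw":0},{"x":0,"y":0,"z":0.25,"yaw":0}]'; python3 -m inch '[{"x":0,"y":0,"z":0,"yaw":0},{"x":0,"y":0,"z":0,"yaw":0},{"x":0,"y":0,"z":0,"yaw":0},{"x":0,"y":0,"z":0,"yaw":0},{"x":0,"y":0,"z":0,"yaw":0}]' -1 50
```

```text
time_s: 25.82
tcp_pos: [0.5576, 0.1049, 0.1326]
eef_rot: [178.8, 1.7, 175.2]
contact_force: [-0.2, -0.1, -0.5]
gripper_width: 0.0439
time_s: 26.23
tcp_pos: [0.5581, 0.1045, 0.1317]
eef_rot: [178.9, 1.6, 175.1]
contact_force: [-0.5, -3.7, -2.9]
gripper_width: 0.0171
```

```bash
python3 -m inch '[{"x":0,"y":0,"z":-0.7,"yaw":0},{"x":0,"y":0,"z":0.4,"yaw":0},{"x":0,"y":0,"z":-0.6,"yaw":0},{"x":0,"y":0,"z":0.45,"yaw":0},{"x":0,"y":0,"z":-0.3,"yaw":0}]'; python3 held.py; python3 -m inch '[{"x":0,"y":0,"z":0,"yaw":0}]'
```

```text
time_s: 26.65
tcp_pos: [0.5569, 0.103, 0.1509]
eef_rot: [179.0, 1.5, 175.1]
contact_force: [-1.5, -0.6, -3.3]
gripper_width: 0.017
[-0.00320823  0.00456892  0.07883527] ((556.1795654296875, 104.19760131835938), (26.39423370361328, 64.00192260742188), 13.043681144714355)
[0.55972397 0.10395917 0.15518769] [178.83097571   1.91854343 175.1904744 ]
time_s: 26.88
tcp_pos: [0.5597, 0.104, 0.1556]
eef_rot: [178.8, 1.9, 175.2]
contact_force: [-0.5, -0.3, -1.6]
gripper_width: 0.017
```

```bash
python3 -m inch '[{"x":0,"y":0,"z":-1,"yaw":0},{"x":0,"y":0,"z":0.8,"yaw":0},{"x":0,"y":0,"z":-1,"yaw":0},{"x":0,"y":0,"z":0.8,"yaw":0},{"x":0,"y":0,"z":-1,"yaw":0}]'; python3 - <<'E'
from rep import *
info=r.camera_info('wrist');im,d=r.capture('wrist');K=np.array(info['mtx']);P=np.array(info['pose']);p=r.get_state()['tcp_pos']
A=X(d,K,P);near=(d>0)&(abs(A[...,0]-p[0])<.035)&(abs(A[...,1]-p[1])<.035)&(A[...,2]>p[2]-.095)&(A[...,2]<p[2]-.065)
q=A[near];h,e=np.histogram(q[:,2]-p[2],60,(-.095,-.065));z0=e[h.argmax()];q=q[abs(q[:,2]-p[2]-z0)<.0025]
C=np.c_[q[:,:2]-q[:,:2].mean(0),np.ones(len(q))];w=np.linalg.lstsq(C,q[:,2],rcond=None)[0];print('tcp-foot',p[2]-w[2],w,cv2.minAreaRect((q[:,:2]*1000).astype(np.float32)),p,r.get_state()['eef_rot'],r.get_state()['time_s'])
E
```

```text
time_s: 27.3
tcp_pos: [0.5556, 0.1034, 0.1866]
eef_rot: [178.9, 1.5, 175.1]
contact_force: [-1.4, 0.0, -5.2]
gripper_width: 0.0169
tcp-foot 0.0882312680490099 [-0.01943284  0.00223517  0.10991778] ((550.9451293945312, 103.55805969238281), (26.32008934020996, 63.98683547973633), 13.1867094039917) [0.56140457 0.10457203 0.19814905] [178.70324511   2.32608108 175.30774103] 27.35
```

```bash
python3 -m inch '[{"x":0,"y":0,"z":0.5,"yaw":0},{"x":0,"y":0,"z":0.4,"yaw":0},{"x":0,"y":0,"z":0,"yaw":0}]'; cat > hm.py <<'E'
from rep import *
s=r.get_state();p=s['tcp_pos'];info=r.camera_info('wrist');im,d=r.capture('wrist');K=np.array(info['mtx']);P=np.array(info['pose'])
A=X(d,K,P);near=(d>0)&(abs(A[...,0]-p[0]+.003)<.035)&(abs(A[...,1]-p[1])<.035)&(A[...,2]>p[2]-.095)&(A[...,2]<p[2]-.065)
q=A[near];h,e=np.histogram(q[:,2]-p[2],60,(-.095,-.065));z0=e[h.argmax()];q=q[abs(q[:,2]-p[2]-z0)<.0025]
C=np.c_[q[:,:2]-q[:,:2].mean(0),np.ones(len(q))];w=np.linalg.lstsq(C,q[:,2],rcond=None)[0];rc=cv2.minAreaRect((q[:,:2]*1000).astype(np.float32))
c=np.array(rc[0])/1000;tip=c+np.array(w[:2])*.035;a=np.radians(s['eef_rot'][2]);E=np.array([.5538,.1036])-tip
print('tcp-foot',(p[2]-w[2]).round(4),w.round(4),rc,'tip',tip,'tip z',w[2]-.0354,'rows x,y',(E[0]*np.cos(a)+E[1]*np.sin(a))/.025,(E[0]*np.sin(a)-E[1]*np.cos(a))/.025,s['eef_rot'],r.get_state()['tcp_pos'],s['time_s'])
E
python3 hm.py
```

```text
time_s: 27.6
tcp_pos: [0.565, 0.1064, 0.1789]
eef_rot: [178.5, 2.8, 175.3]
contact_force: [0.4, -1.0, -2.5]
gripper_width: 0.0171
tcp-foot 0.0769 [0.0023 0.009  0.102 ] ((562.4013061523438, 107.09271240234375), (26.310932159423828, 63.85509490966797), 13.423649787902832) tip [0.56248119 0.10740917] tip z 0.06663880132029158 rows x,y 0.3337422894106237 -0.1800349982787388 [178.46801992   2.75014138 175.34679905] [0.56512492 0.10634916 0.17948113] 27.6
```

```bash
python3 -m inch '[{"x":0.34,"y":-0.18,"z":0.2,"yaw":0},{"x":0.02,"y":0,"z":0.2,"yaw":0},{"x":0,"y":0,"z":0,"yaw":0}]'; python3 hm.py
```

```text
time_s: 27.9
tcp_pos: [0.5561, 0.1027, 0.1681]
eef_rot: [178.5, 2.7, 175.4]
contact_force: [0.3, -0.1, -1.9]
gripper_width: 0.017
tcp-foot 0.0768 [0.0039 0.0078 0.0913] ((553.3519897460938, 103.35072326660156), (26.087230682373047, 63.846763610839844), 13.462929725646973) tip [0.55348931 0.10362354] tip z 0.05592702844298891 rows x,y -0.012462903723626392 6.485033914611492e-05 [178.52251731   2.71908126 175.3681456 ] [0.5561589  0.10266896 0.16851419] 27.9
```

```bash
python3 -m inch '[{"x":0.005,"y":0,"z":0.2,"yaw":0},{"x":0.01,"y":0,"z":0.15,"yaw":0},{"x":0,"y":0,"z":0,"yaw":0}]'; python3 hm.py
```

```text
time_s: 28.2
tcp_pos: [0.5572, 0.1033, 0.1596]
eef_rot: [178.5, 2.8, 175.4]
contact_force: [-0.4, -0.0, -2.4]
gripper_width: 0.0168
tcp-foot 0.0768 [0.0042 0.007  0.0827] ((554.5498657226562, 103.99583435058594), (26.076223373413086, 63.90895080566406), 13.782450675964355) tip [0.55469823 0.10424225] tip z 0.04733628969996191 rows x,y 0.03374354686322106 -0.028499916279029792 [178.50686912   2.77836283 175.38095224] [0.55723648 0.10333147 0.1597674 ] 28.2
```

```bash
python3 -m inch '[{"x":0.04,"y":-0.03,"z":0.12,"yaw":0},{"x":0.01,"y":0,"z":0.12,"yaw":0}]'; python3 -m inch '[{"x":0.015,"y":-0.01,"z":0.2,"yaw":0},{"x":0.01,"y":0,"z":0.2,"yaw":0}]'
```

```text
time_s: 28.42
tcp_pos: [0.5569, 0.103, 0.154]
eef_rot: [178.5, 2.8, 175.4]
contact_force: [-0.1, -0.4, -1.4]
gripper_width: 0.0172
time_s: 28.58
tcp_pos: [0.5567, 0.1028, 0.1437]
eef_rot: [178.5, 2.9, 175.4]
contact_force: [-0.6, -1.0, -1.8]
gripper_width: 0.0171
```

```bash
python3 -m inch '[{"x":0.01,"y":0,"z":0.15,"yaw":0},{"x":0.01,"y":0,"z":0.12,"yaw":0},{"x":0,"y":0,"z":0.06,"yaw":0},{"x":0,"y":0,"z":0,"yaw":0}]'; python3 -m inch '[{"x":0,"y":0,"z":0.03,"yaw":0}]'; python3 -m inch '[{"x":0,"y":0,"z":0.03,"yaw":0}]'; python3 hm.py
```

```text
time_s: 28.92
tcp_pos: [0.5559, 0.1028, 0.1326]
eef_rot: [178.5, 2.7, 175.4]
contact_force: [0.2, -0.3, -1.1]
gripper_width: 0.017
time_s: 29.0
tcp_pos: [0.5561, 0.1029, 0.1318]
eef_rot: [178.5, 2.8, 175.4]
contact_force: [-0.7, -0.7, -2.2]
gripper_width: 0.0169
time_s: 29.08
tcp_pos: [0.5565, 0.103, 0.1314]
eef_rot: [178.5, 2.8, 175.4]
contact_force: [-0.8, 0.2, 5.2]
gripper_width: 0.0171
tcp-foot 0.086 [0.0015 0.0021 0.0454] ((552.7611083984375, 102.9678955078125), (68.01744079589844, 69.84849548339844), 1.558965802192688) tip [0.55281303 0.10303973] tip z 0.010008021351172763 rows x,y -0.03755569570264572 0.025502501006446215 [178.5435433    2.80013513 175.40338468] [0.55657664 0.10301382 0.13151675] 29.0833
```

```bash
python3 avg.py; python3 -m inch '[{"x":0,"y":0,"z":0.008,"yaw":0}]'
```

```text
wavg foot 1696 [-0.0104  0.0067  0.0548] 0.00035
[np.float64(54.64), np.float64(54.7), np.float64(54.91), np.float64(54.96)]
wavg block 3050 [0.0018 0.0014 0.0454] 0.0004
knob top 1022 [0.54869649 0.10358541 0.14509146]
29.3833 [0.55641098 0.10298    0.1314895 ] [-0.11762495 -1.0515882   2.60735109]
time_s: 29.47
tcp_pos: [0.5565, 0.103, 0.1315]
eef_rot: [178.5, 2.8, 175.4]
contact_force: [-0.7, -1.1, 1.7]
gripper_width: 0.0166
```

```bash
python3 -m inch '[{"x":0.01,"y":0,"z":0.014,"yaw":0},{"x":0.005,"y":0,"z":0.014,"yaw":0},{"x":0,"y":0,"z":0.014,"yaw":0},{"x":0,"y":0,"z":0.014,"yaw":0},{"x":0,"y":0,"z":0.014,"yaw":0}]'; python3 -m inch '[{"x":0.005,"y":0,"z":0.014,"yaw":0},{"x":0,"y":0,"z":0.014,"yaw":0},{"x":0,"y":0,"z":0.014,"yaw":0},{"x":0,"y":0,"z":0.014,"yaw":0},{"x":0,"y":0,"z":0.014,"yaw":0}]'; python3 -m inch '[{"x":0.005,"y":0,"z":0.014,"yaw":0},{"x":0,"y":0,"z":0.014,"yaw":0},{"x":0,"y":0,"z":0.014,"yaw":0},{"x":0,"y":0,"z":0.014,"yaw":0},{"x":0,"y":0,"z":0.014,"yaw":0}]'; python3 avg.py
```

```text
time_s: 29.88
tcp_pos: [0.557, 0.103, 0.1314]
eef_rot: [178.5, 2.9, 175.4]
contact_force: [-1.5, -0.8, 6.3]
gripper_width: 0.0168
time_s: 30.3
tcp_pos: [0.557, 0.103, 0.1314]
eef_rot: [178.5, 3.0, 175.5]
contact_force: [-1.8, -0.8, 6.5]
gripper_width: 0.0168
time_s: 30.72
tcp_pos: [0.5569, 0.103, 0.1314]
eef_rot: [178.5, 3.0, 175.5]
contact_force: [-1.2, -1.8, 6.6]
gripper_width: 0.0165
wavg foot 1699 [-0.0128  0.0057  0.0548] 0.00033
[np.float64(54.6), np.float64(54.69), np.float64(54.85), np.float64(54.89)]
wavg block 3112 [0.0017 0.0013 0.0454] 0.00042
knob top 1028 [0.54907162 0.10361136 0.14505259]
30.9667 [0.55689481 0.10303187 0.1314515 ] [-2.38256018 -0.78373574  6.43014109]
```

```bash
python3 -m inch '[{"x":0.02,"y":0,"z":0.008,"yaw":0},{"x":0.01,"y":0,"z":0.006,"yaw":0}]'; python3 -m inch '[{"x":0,"y":0,"z":0.004,"yaw":0},{"x":0,"y":0,"z":0,"yaw":0},{"x":0,"y":0,"z":0,"yaw":0},{"x":0,"y":0,"z":0,"yaw":0}]' 0.1 20;  python3 -m inch '[{"x":0.02,"y":0,"z":-0.3,"yaw":0},{"x":-0.02,"y":0,"z":-0.7,"yaw":0},{"x":-0.03,"y":0,"z":-0.8,"yaw":0},{"x":-0.2,"y":0,"z":-0.8,"yaw":0},{"x":-0.7,"y":0,"z":-0.4,"yaw":0}]'; python3 -m inch '[{"x":-0.6,"y":0,"z":-0.1,"yaw":0},{"x":-0.2,"y":0,"z":0,"yaw":0},{"x":0,"y":0,"z":0,"yaw":0},{"x":0,"y":0,"z":0,"yaw":0}]'; python3 avg.py
```

```text
time_s: 31.13
tcp_pos: [0.5563, 0.1031, 0.1314]
eef_rot: [178.5, 3.1, 175.5]
contact_force: [-0.3, -0.6, 3.3]
gripper_width: 0.017
time_s: 31.47
tcp_pos: [0.556, 0.1035, 0.1303]
eef_rot: [178.5, 3.0, 175.5]
contact_force: [-0.4, 0.8, 0.4]
gripper_width: 0.038
time_s: 31.88
tcp_pos: [0.5709, 0.099, 0.2069]
eef_rot: [178.7, 2.6, 175.5]
contact_force: [0.8, 0.3, 0.1]
gripper_width: 0.0484
time_s: 32.22
tcp_pos: [0.5943, 0.0979, 0.2154]
eef_rot: [178.5, 2.9, 175.5]
contact_force: [0.2, -0.1, -0.4]
gripper_width: 0.0481
wavg foot 1074 [-0.0112  0.0083  0.0548] 0.00039
[np.float64(54.63), np.float64(54.71), np.float64(54.94), np.float64(55.02)]
wavg block 3692 [ 0.0002 -0.0003  0.0453] 0.00048
knob top 693 [0.55430141 0.10293597 0.1453935 ]
32.4667 [0.59389081 0.09794453 0.21527262] [ 0.66657445 -0.0749116  -0.44142985]
```

```bash
python3 -c "
from plant import r
s=r.get_state();print(s['time_s'],s['contact_force']);print(r.close_job())"
```

```text
32.4667 [ 0.66657445 -0.0749116  -0.44142985]
the job is handed in; nothing more can be done
None
```

The gauge is standing over the narrow bore with its rod on the bottom and the gripper clear. But the foot is not perfectly flat, and I could not fully fix that. I handed the job in at 32.5 s of the 42 s allowed.

**What I did:** I lifted the silver gauge from its stand by the knob, turned it to line up with the block, and set it over the bore. I slid the rod down at about 4 N drag until the resistance turned solid.

**What went wrong:** The first contact reached about 14 N, while the grip held the rod slightly tilted, before I eased to about 8 N for a 1.3 s hold. That left the rod roughly 0.4 mm too far out. The foot tilted about 1.1°, with its centre about 0.6 mm high.

**What I tried:**
- I let the gauge drop 3, 5 and 10 mm inside the bore. This did not cure it; after the last drop the tilt was about 1.7°.
- I lifted the gauge out and shook it lightly to pull the rod back in. That had no measurable effect.
- I then set it in the bore again, held it at about 6.5 N for 1.3 s, and let go.

**Last checks:**
- **Foot:** it is still tilted about 0.8°, and its centre sits about 0.4–0.5 mm above flat.
- **Rod:** the knob top is 100 mm above the block's face, which puts the tip on the floor at a bore depth of about 26 mm. The scale may read about 0.4 mm too deep.
- **Block:** its edges were unchanged (within about 1 mm) when last compared, after the first release. I did not compare them again after the drops and the second setting.
- **Dividers and charcoal block:** the arm did not go near them, but I did not re-check their positions.

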